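Set up a spindle on V-blocks for a run-out check

TASK

Set up the spindle shaft for a run-out check on the granite plate: stand the loose V-block to the right of the clamped one, in line with it and 110 mm from it centre to centre; draw the shaft straight out of its bearing bracket and lay it in the two V-blocks, its middle midway between them. Stand the end stop on the plate with its brass button against the shaft's left-hand end, and stand the dial gauge on the plate behind the shaft, square to it and midway between the V-blocks, so that its plunger rests on top of the shaft and is pushed partway in. Do not disturb the tape measure or the red screwdriver.

Things in the scene. Friction and masses are not known exactly. Their poses are not given: they have to be found in the camera images.
- plate: Dark grey granite surface plate, 180 x 260 x 25 mm, fixed on the bench; its top is 25 mm above the bench. Origin: centre of its underside; y runs along the 260 mm side and points to the left as seen from the robot, x away from the robot.
- vblock_fixed: Bright steel V-block, clamped to the plate by a low black toe clamp (25 mm high) at its front. 50 mm (x) by 36 mm (y) by 44 mm high. The 90 degree V runs along y, 32 mm wide at the mouth; the 20 mm shaft lying in it has its axis 42 mm above the block's underside. Origin: centre of its underside, on the plate's top; x points away from the robot, y to the left.
- vblock_loose: Loose bright steel V-block standing on the bench, the twin of the clamped one: 50 mm (x) by 36 mm (y) by 44 mm high, 0.45 kg, V along its y axis, the same either way round. Origin: centre of its underside. Grip it across the 50 mm.
- bracket: Green-grey bearing bracket fixed on the bench; origin: centre of the underside; x is the shaft's direction, away from the robot. At the back (x 46 to 94 mm) a pedestal 85 mm high with a 22 mm brass-bushed bore, in front (x -80 to -65 mm) an open half bearing 50 mm high. The shaft lies level, axis 50 mm up, its last 35 to 45 mm in the bush: pull it along -x until clear, then lift.
- shaft: Bright round steel shaft, 20 mm diameter, 170 mm long, 0.38 kg, both ends alike, at the start in the bearing bracket pointing towards the robot. Origin: its middle, on the axis; its x axis is the shaft's axis (it may turn about that axis).
- stop: Black end stop standing on the bench, 0.4 kg: foot 44 x 44 x 12 mm, upright 30 mm (x) by 20 mm (y) reaching 70 mm above the underside, and a brass button 12 mm in diameter on its -y face, whose tip is 26 mm from the origin along -y and 42 mm above the underside. Origin: centre of the foot's underside. Grip the upright across its 30 mm.
- gauge: Dial gauge on a stand, 0.75 kg: red base 70 (x) by 56 (y) by 30 mm, square 18 mm column at the middle, 190 mm high, free to grip above 125 mm; arm along -x with a round white-faced dial. Origin: centre of the underside. The plunger points down at x = -70 mm; its ball tip when out is 47 mm above the underside's level, so a shaft in the V-blocks on the plate pushes it in about 5 mm.
- gauge_plunger (a joint): How far the gauge's plunger is pushed in, m: 0 when hanging free, at most 0.010. A light spring, about 0.3 N at the start and 0.8 N at 5 mm.
- tape_measure: Dark green tape measure standing on the bench at the left, 32 x 79 x 62 mm; leave it alone. Origin: centre of its underside.
- screwdriver_1: Screwdriver with a red handle lying on the bench at the right, 202 mm long; leave it alone. Origin: middle of its underside.
Not all that is in view belongs to the job. Several things have the shape of the shaft; the one meant has the colours described above.

How it is judged:
At the end, for the whole second after the job is handed in: Right of the clamped V-block: loose V-block 110 +-12 mm, shaft in both Vs with its middle 55 +-12 mm, gauge behind at 55 +-15 mm, plunger in 1.5-9 mm; all in line +-8 mm; stop +-10 mm in line, button within 10 mm of the left shaft end. On the plate, upright, released, at rest (x of vblock_loose in the frame of vblock_fixed between -0.008 and 0.008 m and y of vblock_loose in the frame of vblock_fixed between -0.122 and -0.098 m and z of vblock_loose in the frame of vblock_fixed between -0.004 and 0.004 m and angle between the y axis of vblock_loose and the y axis of vblock_fixed, either way round below 0.12 rad and angle between each of vblock_loose, stop, gauge's own z axis and vertical below 0.05 rad and x of shaft in the frame of vblock_fixed between -0.008 and 0.008 m and y of shaft in the frame of vblock_fixed between -0.067 and -0.043 m and z of shaft in the frame of vblock_fixed between 0.038 and 0.046 m and angle between the x axis of shaft and the y axis of vblock_fixed, either way round below 0.12 rad and y of shaft in the frame of stop between -0.121 and -0.108 m and x of shaft in the frame of stop between -0.02 and 0.02 m and x of stop in the frame of vblock_fixed between -0.01 and 0.01 m and z of stop in the frame of vblock_fixed between -0.004 and 0.004 m and y of stop in the frame of vblock_fixed above 0.03 m and value of joint gauge_plunger between 0.0015 and 0.009 m and x of gauge in the frame of vblock_fixed between 0.055 and 0.085 m and y of gauge in the frame of vblock_fixed between -0.07 and -0.04 m and z of gauge in the frame of vblock_fixed between -0.004 and 0.004 m and angle between the x axis of gauge and the x axis of vblock_fixed, either way round below 0.2 rad and linear speed of each of vblock_loose, shaft, stop, gauge below 0.01 m/s and angular speed of each of vblock_loose, shaft, stop, gauge below 0.1 rad/s); the robot touches nothing.
It fails at once if the tape measure is pushed more than 20 mm (distance of tape_measure from where it was at the start of the episode above 0.02 m).
It fails at once if the red screwdriver is pushed more than 20 mm (distance of screwdriver_1 from where it was at the start of the episode above 0.02 m).
It also fails if it takes over 125 s, if anything falls off the work surface, if the arm or the gripper's body presses on something with over 40 N, if the wrist force passes 120 N, or if a joint passes its speed limit or range.

ROBOT

A 6-joint arm with a two-finger parallel gripper is mounted at the origin on a cart in front of the work surface, level with it; the furniture and walls round the work are solid. World frame = base frame: x ahead of the robot, y to its left, z up, the work surface at z = 0. Lengths are in m, angles in rad, forces in N, time in s.
With the tool pointing down it reaches from about 0.4 to 0.825 m from the base axis. Payload 7 kg.
Tool frame: the origin (TCP) lies on the centre line of the jaws, within the pads' length; the fingertips stand 14 mm ahead of it and the grasp point (between the pads) lies 5 mm behind it; z points along the fingers, y is the line along which they close (so a half turn about z gives the same grasp; the last joint's range is limited). The gripper opens to 88 mm and grips with 3 to 60 N. Pads are 19 mm wide; open, the fingers measure 130 mm over their backs; the gripper's body (78 mm by 193 mm) begins 47 mm behind the grasp point.
Start: joints at [-0.894, 0.359, 0.012, 0, -1.224, -0.288], TCP at [0.256, -0.625, 0.241] pointing down, gripper open.
Joint ranges: [-3.07, 3.07], [-1.43, 2.12], [-1.02, 1.25], [-3.03, 1.67], [-3.05, -0], [-3.03, 3.03]. Speed limits (rad/s): [2.39, 2.39, 3.01, 3.14, 3.14, 3.14].

INTERFACE

Orientations are given as [roll, pitch, yaw] about the fixed x, y, z axes, in that order (R = Rz(yaw) Ry(pitch) Rx(roll)).
In Python, from station import arm gives the robot as it stands.
- The arm moves only by the tool move_arm, never from a script. Its argument "rows" is a list of rows, each an object with "translation": the shift along the tool's x, y, z in cm, a list of three; "rot": the turn, a rotation vector about the tool's x, y, z in degrees, a list of three; "hand": the closure, from 0 (fully open) to 1 (shut). A call has 1 to 8 rows; each row is the pose to reach, as a shift and turn from the pose commanded when the call began, along the tool's axes at that moment; what a row does not reach only later rows make up. A row lasts 1/12 s, in which the tool goes at most 41.7 mm and 7.16 degrees, less where a joint would pass 70% of its speed; a pose out of reach is approached as far as the arm can. A call with a gripper value outside its range is refused whole. The fingers move at their own pace and stop on an object; "squeeze" is the grip in N (left out, the last holds). Time passes only in rows, so rows that repeat a pose let the fingers close. It gives the time, the measured TCP pose, the force, the opening and the grip force at its end, in the units of the state.
- arm.get_state(): the state, without advancing time (a new reading comes with each control period).
- arm.grab_frame(name): name is "scene" or "top"; returns (picture, depth): 480x640x3 uint8, red, green, blue; 480x640 float32, m along the optical axis (not along the pixel's ray), 0 where there is no reading.
- arm.camera_params(name): a dict with "vfov" (degrees; the focal length in pixels is half the picture's height over the tangent of half this angle, whatever the lens; pixels are square), "cx", "cy" (the principal point, pixels), "k1" (the pictures are not rectified: a ray, as slopes to the right and down, at radius r is drawn at 1 + k1 r^2 times it, then the intrinsics apply), "position" and "orientation" of the camera in the world. Camera axes: x right, y down, z forward; pixel columns grow to the right and rows downward; lengths in m; the calibration is good to about 2 mm. A picture is of the moment at which its call begins. camera_params takes no time and is no camera call.
- arm.job_done(): hands the job in; it is judged then, once.
Trained networks look in the newest picture that a camera, given by its name, has taken for a name from the list of things; names that differ only in an ending like _2 or _b are one class to them, and where a whole thing is asked for, a point or a joint stands for the part that bears it (a point fixed in the world has none). Each returns a list of dicts, best first, with "p" (0 to 1); they miss things now and then, are a little off and sometimes report something else, mostly with a low value. They report only what shows in the picture. A call takes as long as a camera call. They do not tell look-alikes from the thing itself.
- arm.search_frame(label, camera): "point" ([x, y, z] in m, in the coordinates of the camera as it stood for that picture, good to about 4 mm: the middle of the surface that is visible of it).
- arm.pinpoint(label, camera): "point" ([x, y, z] in m, in the coordinates of the camera as it stood for that picture, good to about 4 mm: a listed point, or the origin of a listed thing).
The state is a dict: "t": time; "q": joint angles; "qd": joint speeds; "joint_efforts": joint torques, N m; "eef_pos": TCP position; "ee_rot": TCP orientation; "force": force on the tool from outside, world axes, zero at the start; "moment": the same for the moment, N m; "width": finger opening in m; "gripper_force": force on a finger pad.
Only numpy, scipy, OpenCV 4.12 (cv2) and the standard library are available. Lean on these libraries where they do the work, as an engineer would, in place of code of your own. Each camera call takes 0.05 s, during which the arm holds its last target. There are 200 camera calls.

## Working session

There is one attempt and no reset: what is moved stays moved. The work goes in short steps, Python scripts to look and compute and a tool call to move; the robot and the scene stay as the last step left them, time stands still between calls to the robot, and variables do not carry over. Pictures are saved under pics/ and viewed, at most 14 in all, crops included, and the job is handed in when it is done.

Besides the shell and the picture viewer there is one more tool, called as name(argument=value, ...) on one line, values as JSON. move_arm: Moves the arm, as the interface text tells. Its arguments: {"type":"object","properties":{"rows":{"type":"array","items":{"type":"object","properties":{"translation":{"type":"array","items":{"type":"number"}},"rot":{"type":"array","items":{"type":"number"}},"hand":{"type":"number"}}}},"squeeze":{"type":"number"}},"required":["rows"]}

```bash
ls; mkdir -p pics; python3 - <<'E'
from station import arm
import cv2,json
for n in("scene","top"):
    p,d=arm.grab_frame(n); cv2.imwrite(f"pics/{n}0.png",p[:,:,::-1]); print(n,arm.camera_params(n))
s=arm.get_state();print(s)
E
```

```text
pics
scene {'vfov': 50.61919802196666, 'cx': 326.4462950135534, 'cy': 242.77522071885105, 'k1': 0.03632478067340177, 'position': array([-0.50444661,  1.08167482,  0.70051833]), 'orientation': array([-2.01210299, -0.00435552, -2.30983269])}
top {'vfov': 49.62749456391017, 'cx': 319.700432350741, 'cy': 246.77956889325148, 'k1': -0.1529207406678184, 'position': array([ 0.04337091, -0.04826448,  1.57233618]), 'orientation': array([-2.81997574,  0.00475715, -1.10909573])}
{'t': 0.1, 'q': array([-8.93901687e-01,  3.59295941e-01,  1.11477657e-02, -3.40752946e-04,
       -1.22415534e+00, -2.88107415e-01]), 'qd': array([ 0.00037481, -0.00154879,  0.00282649,  0.00165201,  0.00092788,
        0.00026889]), 'joint_efforts': array([-1.40124444e-03, -5.84166241e+01,  2.93752670e+01,  7.01557562e+00,
        1.02293523e-02, -7.50384561e-05]), 'eef_pos': array([ 0.25568545, -0.6242194 ,  0.2397219 ]), 'ee_rot': array([ 3.14005655e+00, -1.21148229e-04, -2.75292135e+00]), 'force': array([-0.1832641 ,  0.92488378, -0.46376444]), 'moment': array([-0.02431095, -0.03493364, -0.00667169]), 'gripper_force': 0.0, 'width': 0.08762127963784101}
```

View pics/scene0.png

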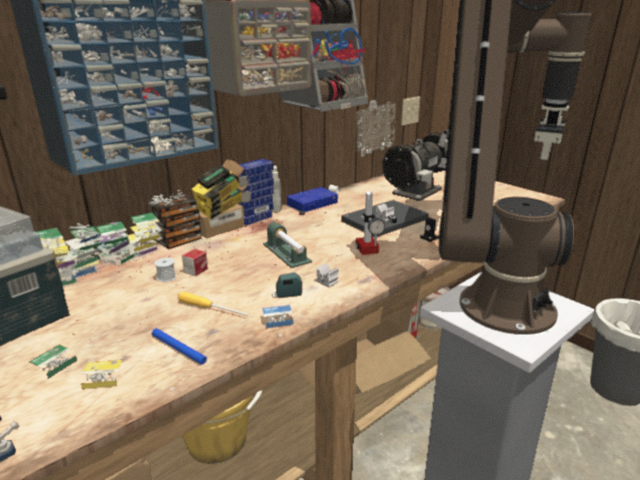

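View pics/top0.png

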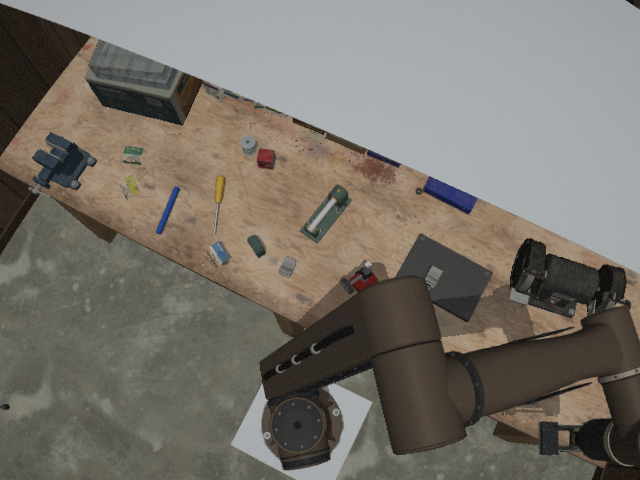

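```bash
cat > h.py <<'E'
from station import arm
import numpy as np, cv2
from scipy.spatial.transform import Rotation as R
def cam(n):
    c=arm.camera_params(n); f=240/np.tan(np.radians(c['vfov']/2))
    return c,f,R.from_euler('xyz',c['orientation']).as_matrix(),np.array(c['position'])
def w(n,p):
    c,f,M,t=cam(n); return M@np.array(p)+t
def cloud(n,d):
    c,f,M,t=cam(n)
    v,u=np.mgrid[0:480,0:640]; a=(u-c['cx'])/f; b=(v-c['cy'])/f
    x,y=a.copy(),b.copy()
    for _ in range(15):
        s=1+c['k1']*(x*x+y*y); x,y=a/s,b/s
    return np.stack([x*d,y*d,d],-1)@M.T+t
def ray(n,u,v):
    c,f,M,t=cam(n); a,b=(u-c['cx'])/f,(v-c['cy'])/f; x,y=a,b
    for _ in range(20):
        s=1+c['k1']*(x*x+y*y); x,y=a/s,b/s
    return t,M@np.array([x,y,1.])
def at(n,u,v,z):
    t,r=ray(n,u,v); return t+r*(z-t[2])/r[2]
def pose(): 
    s=arm.get_state(); return s['eef_pos'],R.from_euler('xyz',s['ee_rot'])
def rel(p,yaw):
    """print tool shift cm and rotvec deg to reach p with tool down & given yaw"""
    e,r=pose(); T=R.from_euler('xyz',[np.pi,0,yaw])
    print('trans cm',np.round(r.inv().apply(np.array(p)-e)*100,2),'rot',np.round(np.degrees((r.inv()*T).as_rotvec()),2))
E
python3 - <<'E'
from h import *
for n in("scene","top"):
    for l in["plate","vblock_fixed","vblock_loose","bracket","shaft","stop","gauge","tape_measure","screwdriver_1"]:
        for k in arm.pinpoint(l,n): print(n,l,round(k['p'],2),w(n,k['point']).round(4))
E
```

```text
scene plate 0.87 [ 0.5914 -0.1981  0.0019]
scene plate 0.42 [0.6148 0.2257 0.0486]
scene plate 0.3 [0.3981 0.2481 0.0033]
scene vblock_fixed 0.64 [ 0.561  -0.1641  0.0242]
scene vblock_loose 0.67 [0.4014 0.2507 0.0015]
scene bracket 0.85 [0.6121 0.2258 0.0018]
scene shaft 0.78 [0.3981 0.6968 0.0098]
scene shaft 0.53 [0.6122 0.2208 0.0466]
scene stop 0.82 [ 0.39   -0.1933 -0.    ]
scene gauge 0.91 [ 0.4669  0.0205 -0.0036]
scene tape_measure 0.56 [0.4244 0.3795 0.0019]
top plate 0.93 [ 0.5867 -0.2001  0.0026]
top vblock_fixed 0.62 [ 0.5641 -0.1653  0.0254]
top vblock_loose 0.66 [0.3956 0.2494 0.0022]
top bracket 0.82 [0.6127 0.2253 0.001 ]
top shaft 0.71 [0.6086 0.2222 0.0507]
top shaft 0.57 [0.4017 0.7    0.0079]
top tape_measure 0.49 [0.4227 0.3744 0.0009]
```

The scene view shows the bracket with shaft at (288,245), the loose V-block at (328,274), the tape at (289,285), the gauge at (369,235), the plate at (385,215) and the stop at (430,228). In the top view the arm hides the plate's near edge and the stop. The blue and yellow rods are decoys. Next I take yaws from the depth clouds.

```bash
cat >> h.py <<'E'
def rect(n,P,x,y,r,z0,z1,yaxis=False):
    m=(np.hypot(P[...,0]-x,P[...,1]-y)<r)&(P[...,2]>z0)&(P[...,2]<z1)
    q=P[m]
    if len(q)<6: print(n,'few',len(q)); return None
    (cx,cy),(a,b),ang=cv2.minAreaRect((q[:,:2]*1000).astype(np.float32))
    print(n,len(q),'c',round(cx,1),round(cy,1),'size',round(a,1),round(b,1),'ang',round(ang,1),'z med/max',np.round([np.median(q[:,2]),q[:,2].max()],4)); return q
E
python3 - <<'E'
from h import *
for n in("scene","top"):
    p,d=arm.grab_frame(n); P=cloud(n,d)
    print(n,'bench z',np.median(P[(abs(P[...,0]-.5)<.05)&(abs(P[...,1]-.15)<.04)][:,2]))
    def c(l,*a): print(l,end=' '); return rect(n,P,*a)
    c('loose',.399,.250,.05,.038,.06)
    c('looseall',.399,.250,.05,.012,.06)
    c('vfix',.562,-.165,.045,.062,.09)
    c('plate',.589,-.199,.2,.018,.032)
    c('shaft',.58,.222,.12,.05,.066)
    c('pedestal',.68,.222,.08,.07,.09)
    c('bracketall',.61,.222,.15,.012,.09)
    c('stop',.39,-.193,.05,.04,.08)
    c('stopfoot',.39,-.193,.05,.006,.08)
    c('gbase',.467,.0205,.07,.02,.034)
    c('gcol',.467,.0205,.08,.12,.2)
    c('gtop',.467,.0205,.08,.175,.2)
    c('tape',.424,.377,.06,.05,.07)
    c('tape',.424,.377,.07,.01,.07)
    # ortho crops
    if n=='scene':
        big=cv2.resize(p[150:310,240:480],None,fx=3.3,fy=3.3,interpolation=cv2.INTER_CUBIC)
        cv2.imwrite('pics/s1.png',big[:,:,::-1]); print(big.shape)
E
```

```text
scene bench z 0.0022045463902617968
loose scene 123 c 396.6 254.1 size 53.5 40.9 ang 1.1 z med/max [0.0437 0.0492]
looseall scene 336 c 397.1 252.8 size 55.8 41.6 ang 4.4 z med/max [0.0333 0.0492]
vfix scene 85 c 561.1 -161.1 size 42.8 59.0 ang 81.5 z med/max [0.0675 0.0736]
plate scene 968 c 534.9 -190.5 size 269.4 290.4 ang 85.3 z med/max [0.0271 0.032 ]
shaft scene 275 c 607.8 226.8 size 51.0 174.1 ang 81.2 z med/max [0.0588 0.0659]
pedestal scene 82 c 676.1 216.2 size 35.1 50.2 ang 77.7 z med/max [0.0751 0.0866]
bracketall scene 800 c 609.3 229.5 size 57.8 192.4 ang 80.9 z med/max [0.0486 0.0866]
stop scene 121 c 386.8 -190.0 size 34.1 35.2 ang 80.0 z med/max [0.0584 0.0754]
stopfoot scene 271 c 386.7 -189.8 size 52.4 44.7 ang 88.4 z med/max [0.035  0.0754]
gbase scene 191 c 465.4 27.8 size 62.8 75.4 ang 64.5 z med/max [0.0308 0.0339]
gcol scene 259 c 434.1 36.5 size 42.1 87.0 ang 56.7 z med/max [0.1403 0.1944]
gtop scene 46 c 463.5 24.4 size 16.7 18.3 ang 58.2 z med/max [0.1863 0.1944]
tape scene 188 c 411.7 374.0 size 57.5 35.5 ang 57.0 z med/max [0.0586 0.0649]
tape scene 530 
[... 388 characters left out ...]
184.5 ang 85.2 z med/max [0.0255 0.032 ]
shaft top 304 c 611.4 223.1 size 48.7 173.9 ang 79.3 z med/max [0.0586 0.066 ]
pedestal top 125 c 660.6 209.8 size 40.9 81.7 ang 88.3 z med/max [0.0749 0.0862]
bracketall top 795 c 606.2 210.3 size 188.5 242.1 ang 84.4 z med/max [0.0562 0.0862]
stop top few 0
stopfoot top few 0
gbase top 178 c 470.3 24.6 size 59.6 75.5 ang 54.9 z med/max [0.0294 0.034 ]
gcol top 228 c 437.0 40.0 size 47.2 89.3 ang 69.5 z med/max [0.1339 0.1954]
gtop top 51 c 466.5 21.1 size 18.6 18.6 ang 61.1 z med/max [0.1886 0.1954]
tape top 162 c 414.5 370.2 size 57.9 31.1 ang 59.6 z med/max [0.0582 0.0674]
tape top 226 c 418.9 377.3 size 93.9 79.7 ang 3.4 z med/max [0.0568 0.0674]
```

View pics/s1.png

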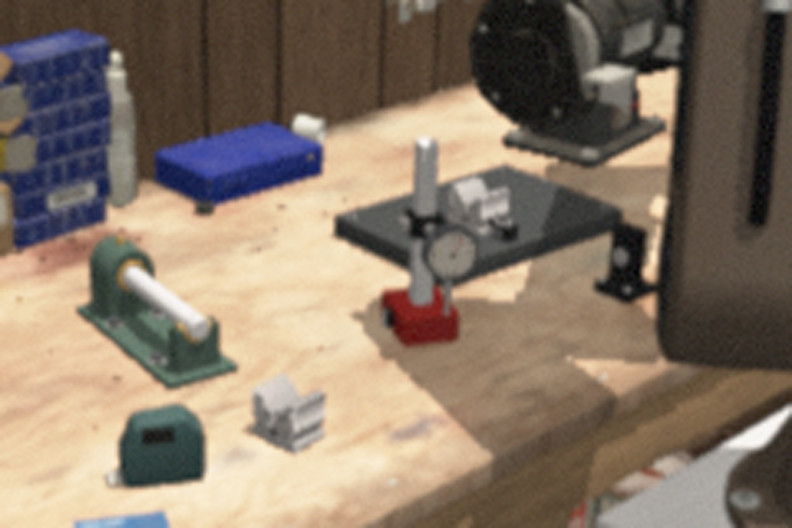

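```bash
cat >> h.py <<'E'
def plan(*wp,start=None):
    """tool moves (cm, deg) between successive (pos, yawdeg) waypoints, tool down; start defaults to measured"""
    e,r=pose() if start is None else (np.array(start[0]),R.from_euler('xyz',[np.pi,0,np.radians(start[1])]))
    for p,y in wp:
        T=R.from_euler('xyz',[np.pi,0,np.radians(y)]); d=r.inv().apply(np.array(p)-e)*100
        print('->',p,y,'t',d.round(1),'rot',np.degrees((r.inv()*T).as_rotvec()).round(1),'rows',np.ceil(max(np.linalg.norm(d)/4.17,np.degrees((r.inv()*T).magnitude())/7.16)))
        e,r=np.array(p),T
E
python3 - <<'E'
from h import *
plan(([.40,-.40,.30],-157.7),([.5,-.13,.30],-157.7),([.48,.12,.30],-120),([.398,.252,.15],-86))
E
```

```text
-> [0.4, -0.4, 0.3] -157.7 t [-21.9  15.3  -5.9] rot [ 0.  0. -0.] rows 7.0
-> [0.5, -0.13, 0.3] -157.7 t [-19.5  21.2   0. ] rot [0. 0. 0.] rows 7.0
-> [0.48, 0.12, 0.3] -120 t [-7.6 23.9  0. ] rot [  0.    0.  -37.7] rows 7.0
-> [0.398, 0.252, 0.15] -86 t [-7.3 13.7 15. ] rot [ -0.   0. -34.] rows 6.0
```

move_arm(rows=[{"translation": [-21.9,15.3,-5.9],"hand": 0},{"translation": [-21.9,15.3,-5.9],"hand": 0},{"translation": [-21.9,15.3,-5.9],"hand": 0},{"translation": [-21.9,15.3,-5.9],"hand": 0},{"translation": [-21.9,15.3,-5.9],"hand": 0},{"translation": [-21.9,15.3,-5.9],"hand": 0},{"translation": [-21.9,15.3,-5.9],"hand": 0}])

```text
validation failed for argument at $.ro...
```

move_arm(rows=[{"translation": [-19.5,21.2,0],"hand": 0},{"translation": [-19.5,21.2,0],"hand": 0},{"translation": [-19.5,21.2,0],"hand": 0},{"translation": [-19.5,21.2,0],"hand": 0},{"translation": [-19.5,21.2,0],"hand": 0},{"translation": [-19.5,21.2,0],"hand": 0},{"translation": [-19.5,21.2,0],"hand": 0},{"translation": [-19.5,21.2,0],"hand": 0}])

```text
validation failed for argument at $.ro...
```

move_arm(rows=[{"translation": [-7.6,23.9,0],"rot": [0,0,-37.7],"hand": 0},{"translation": [-7.6,23.9,0],"rot": [0,0,-37.7],"hand": 0},{"translation": [-7.6,23.9,0],"rot": [0,0,-37.7],"hand": 0},{"translation": [-7.6,23.9,0],"rot": [0,0,-37.7],"hand": 0},{"translation": [-7.6,23.9,0],"rot": [0,0,-37.7],"hand": 0},{"translation": [-7.6,23.9,0],"rot": [0,0,-37.7],"hand": 0},{"translation": [-7.6,23.9,0],"rot": [0,0,-37.7],"hand": 0},{"translation": [-7.6,23.9,0],"rot": [0,0,-37.7],"hand": 0}])

```text
t: 1.77
eef_pos: [0.2357, -0.3731, 0.2417]
ee_rot: [-3.139, -0.0, -2.092]
force: [-0.2, -0.3, 0.2]
width: 0.0875
gripper_force: 0.0
```

```bash
python3 - <<'E'
from h import *
plan(([.44,-.22,.30],-120),([.48,.08,.30],-120),([.398,.252,.15],-86))
E
```

```text
-> [0.44, -0.22, 0.3] -120 t [-23.5 -10.1  -5.8] rot [-0.2 -0.   0.1] rows 7.0
-> [0.48, 0.08, 0.3] -120 t [-28.   11.5   0. ] rot [0. 0. 0.] rows 8.0
-> [0.398, 0.252, 0.15] -86 t [-10.8  15.7  15. ] rot [ -0.   0. -34.] rows 6.0
```

move_arm(rows=[{"translation": [-23.5,-10.1,-5.8],"rot": [0,0,0],"hand": 0},{"translation": [-23.5,-10.1,-5.8],"rot": [0,0,0],"hand": 0},{"translation": [-23.5,-10.1,-5.8],"rot": [0,0,0],"hand": 0},{"translation": [-23.5,-10.1,-5.8],"rot": [0,0,0],"hand": 0},{"translation": [-23.5,-10.1,-5.8],"rot": [0,0,0],"hand": 0},{"translation": [-23.5,-10.1,-5.8],"rot": [0,0,0],"hand": 0},{"translation": [-23.5,-10.1,-5.8],"rot": [0,0,0],"hand": 0},{"translation": [-23.5,-10.1,-5.8],"rot": [0,0,0],"hand": 0}])

```text
t: 2.43
eef_pos: [0.444, -0.2208, 0.2988]
ee_rot: [-3.141, -0.0, -2.093]
force: [0.7, -0.7, -0.0]
width: 0.0876
gripper_force: 0.0
```

move_arm(rows=[{"translation": [-28,11.5,0],"rot": [0,0,0],"hand": 0},{"translation": [-28,11.5,0],"rot": [0,0,0],"hand": 0},{"translation": [-28,11.5,0],"rot": [0,0,0],"hand": 0},{"translation": [-28,11.5,0],"rot": [0,0,0],"hand": 0},{"translation": [-28,11.5,0],"rot": [0,0,0],"hand": 0},{"translation": [-28,11.5,0],"rot": [0,0,0],"hand": 0},{"translation": [-28,11.5,0],"rot": [0,0,0],"hand": 0},{"translation": [-28,11.5,0],"rot": [0,0,0],"hand": 0}])

```text
t: 3.1
eef_pos: [0.4821, 0.0816, 0.2982]
ee_rot: [3.142, 0.0, -2.094]
force: [1.0, -0.1, 0.1]
width: 0.0875
gripper_force: 0.0
```

move_arm(rows=[{"translation": [-10.8,15.7,15],"rot": [0,0,-34],"hand": 0},{"translation": [-10.8,15.7,15],"rot": [0,0,-34],"hand": 0},{"translation": [-10.8,15.7,15],"rot": [0,0,-34],"hand": 0},{"translation": [-10.8,15.7,15],"rot": [0,0,-34],"hand": 0},{"translation": [-10.8,15.7,15],"rot": [0,0,-34],"hand": 0},{"translation": [-10.8,15.7,15],"rot": [0,0,-34],"hand": 0},{"translation": [-10.8,15.7,15],"rot": [0,0,-34],"hand": 0},{"translation": [-10.8,15.7,15],"rot": [0,0,-34],"hand": 0}])

```text
t: 3.77
eef_pos: [0.3989, 0.2499, 0.1472]
ee_rot: [3.14, -0.003, -1.5]
force: [0.6, -0.5, -0.1]
width: 0.0874
gripper_force: 0.0
```

```bash
python3 - <<'E'
from h import *
print(arm.get_state()['t'],pose()[0],pose()[1].as_euler('xyz',True).round(2))
for n in("scene","top"):
    p,d=arm.grab_frame(n); P=cloud(n,d); cv2.imwrite(f'pics/{n}2.png',p[:,:,::-1])
    for l in["stop","vblock_fixed","screwdriver_1","gauge"]:
        for k in arm.pinpoint(l,n)[:2]: print(n,l,round(k['p'],2),w(n,k['point']).round(4))
    rect(n,P,.39,-.193,.05,.04,.08); rect(n,P,.39,-.193,.05,.006,.016);rect(n,P,.39,-.193,.05,.006,.08)
    if n=='top':
        c=cv2.resize(p[290:400,330:480],None,fx=5,fy=5,interpolation=cv2.INTER_CUBIC);cv2.imwrite('pics/stop.png',c[:,:,::-1])
    rect(n,P,.562,-.165,.045,.062,.09); rect(n,P,.589,-.199,.2,.018,.032)
E
```

```text
3.7667 [0.39893415 0.24993677 0.14720528] [ 1.7988e+02 -1.6000e-01 -8.5960e+01]
scene stop 0.52 [ 0.3894 -0.1926  0.0009]
scene vblock_fixed 0.49 [ 0.5613 -0.1643  0.0238]
scene vblock_fixed 0.15 [ 4.230e-01  3.773e-01 -4.000e-04]
scene screwdriver_1 0.62 [ 0.3656 -0.3514 -0.0034]
scene gauge 0.76 [0.4693 0.0185 0.001 ]
scene 122 c 387.9 -187.0 size 24.9 40.0 ang 79.4 z med/max [0.0587 0.075 ]
scene 82 c 385.7 -180.3 size 81.3 50.1 ang 37.8 z med/max [0.0126 0.016 ]
scene 272 c 385.9 -180.3 size 81.3 50.2 ang 37.5 z med/max [0.0328 0.075 ]
scene 83 c 559.2 -162.6 size 38.7 56.8 ang 84.1 z med/max [0.0682 0.0743]
scene 746 c 550.3 -231.6 size 242.4 280.7 ang 27.0 z med/max [0.027  0.0319]
top stop 0.77 [ 0.3882 -0.1894  0.002 ]
top vblock_fixed 0.87 [ 0.561  -0.1663  0.0248]
top screwdriver_1 0.76 [ 0.3662 -0.3504 -0.0021]
top gauge 0.94 [0.4667 0.0212 0.0021]
top 106 c 389.1 -195.4 size 30.7 37.8 ang 30.1 z med/max [0.0676 0.0792]
top 133 c 390.5 -188.1 size 88.9 88.0 ang 61.0 z med/max [0.0106 0.0158]
top 266 c 390.5 -188.1 size 88.9 88.0 ang 61.0 z med/max [0.0161 0.0792]
top 135 c 561.4 -165.7 size 36.5 52.6 ang 85.6 z med/max [0.0676 0.0783]
top 4089 c 539.2 -197.3 size 260.9 283.3 ang 86.0 z med/max [0.0254 0.032 ]
```

View pics/top2.png

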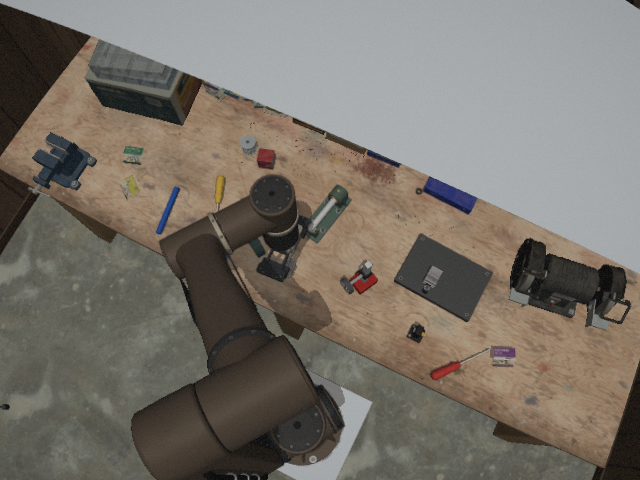

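View pics/scene2.png

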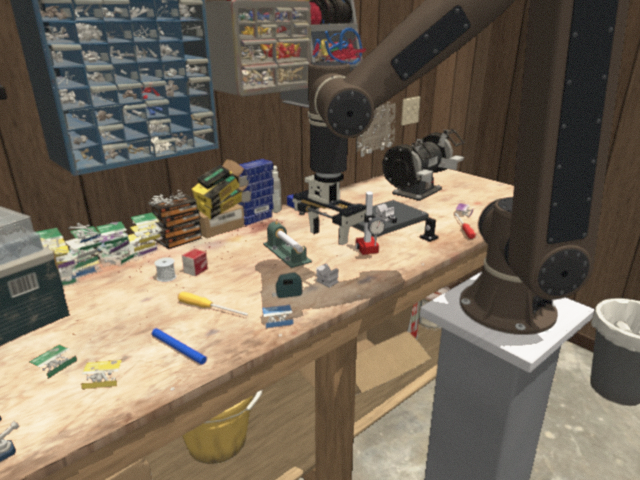

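move_arm(rows=[{"translation": [0,0,12.3],"rot": [0,0,0],"hand": 0},{"translation": [0,0,12.3],"rot": [0,0,0],"hand": 0},{"translation": [0,0,12.3],"rot": [0,0,0],"hand": 0},{"translation": [0,0,12.3],"rot": [0,0,0],"hand": 0},{"translation": [0,0,12.3],"rot": [0,0,0],"hand": 0.6},{"translation": [0,0,12.3],"rot": [0,0,0],"hand": 0.6},{"translation": [0,0,12.3],"rot": [0,0,0],"hand": 0.6},{"translation": [0,0,12.3],"rot": [0,0,0],"hand": 0.6}], squeeze=30)

```text
t: 4.93
eef_pos: [0.4003, 0.2518, 0.028]
ee_rot: [-3.139, 0.004, -1.501]
force: [0.4, -0.2, -0.7]
width: 0.0664
gripper_force: 0.0
```

View pics/stop.png

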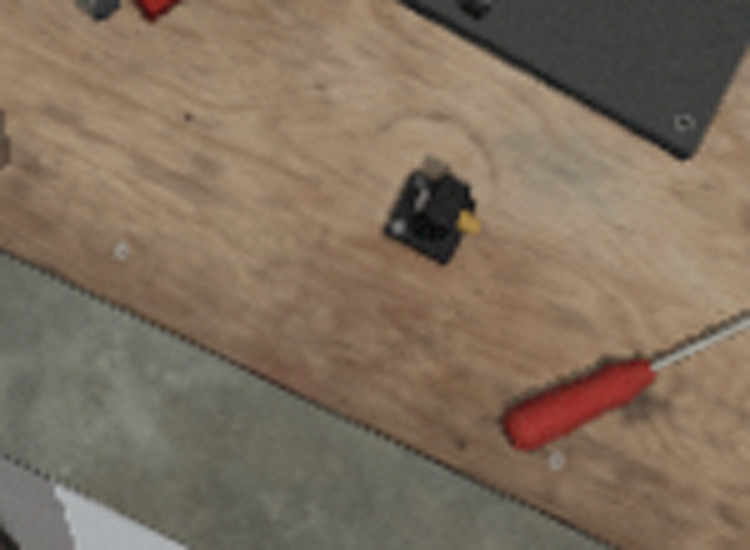

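move_arm(rows=[{"translation": [0,0,0],"rot": [0,0,0],"hand": 0.6},{"translation": [0,0,0],"rot": [0,0,0],"hand": 0.6},{"translation": [0,0,0],"rot": [0,0,0],"hand": 0.6},{"translation": [0,0,0],"rot": [0,0,0],"hand": 0.6},{"translation": [0,0,0],"rot": [0,0,0],"hand": 0.6}], squeeze=30)

```text
t: 5.35
eef_pos: [0.3996, 0.2508, 0.0267]
ee_rot: [-3.14, 0.001, -1.501]
force: [-3.2, 0.1, 10.1]
width: 0.0498
gripper_force: 30.0
```

```bash
python3 - <<'E'
from h import *
A=lambda u,v,z:at('top',330+u/5,290+v/5,z)
a,b,c=A(385,232,.012),A(445,262,.012),A(415,170,.012)
print(a,b,c,'bottom edge',np.degrees(np.arctan2(*(b-a)[1::-1])),'left edge',np.degrees(np.arctan2(*(c-a)[1::-1])), 'button',A(476,222,.042))
p,d=arm.grab_frame('scene'); P=cloud('scene',d)
c=cv2.resize(p[235:305,270:370],None,fx=6,fy=6,interpolation=cv2.INTER_CUBIC);cv2.imwrite('pics/grip1.png',c[:,:,::-1])
rect('scene',P,.40,.25,.05,.036,.049)
print(arm.get_state()['width'])
# target
f=np.array([.561,-.1658]);y=-4.7
plan(([.4,.25,.21],-86),([.45,.05,.25],-86),([.52,-.15,.25],-90),start=([.399,.2515,.027],-86))
E
```

```text
[ 0.36720008 -0.17328132  0.012     ] [ 0.36645661 -0.21349074  0.012     ] [ 0.40991156 -0.17447676  0.012     ] bottom edge -91.05927296718059 left edge -1.6032156620496054 button [ 0.39019602 -0.21753181  0.042     ]
scene 163 c 397.0 255.4 size 40.4 84.5 ang 85.7 z med/max [0.0427 0.0486]
0.04979459725495072
-> [0.4, 0.25, 0.21] -86 t [  0.2  -0.1 -18.3] rot [0. 0. 0.] rows 5.0
-> [0.45, 0.05, 0.25] -86 t [20.3 -3.6 -4. ] rot [0. 0. 0.] rows 6.0
-> [0.52, -0.15, 0.25] -90 t [20.4 -5.6 -0. ] rot [ 0. -0.  4.] rows 6.0
```

```bash
python3 - <<'E'
from h import *
plan(([.4,.25,.25],-86),([.50,-.03,.25],-90),([.5524,-.2752,.17],-94.6),([.5524,-.2752,.0545],-94.6),start=([.3995,.2508,.027],-86))
E
```

```text
-> [0.4, 0.25, 0.25] -86 t [  0.1  -0.  -22.3] rot [0. 0. 0.] rows 6.0
-> [0.5, -0.03, 0.25] -90 t [28.6 -8.  -0. ] rot [ 0. -0.  4.] rows 8.0
-> [0.5524, -0.2752, 0.17] -94.6 t [24.5 -5.2  8. ] rot [-0.  -0.   4.6] rows 7.0
-> [0.5524, -0.2752, 0.0545] -94.6 t [ 0.  -0.  11.6] rot [0. 0. 0.] rows 3.0
```

move_arm(rows=[{"translation": [0,0,-2],"rot": [0,0,0],"hand": 0.6},{"translation": [0,0,-22.3],"rot": [0,0,0],"hand": 0.6},{"translation": [0,0,-22.3],"rot": [0,0,0],"hand": 0.6},{"translation": [0,0,-22.3],"rot": [0,0,0],"hand": 0.6},{"translation": [0,0,-22.3],"rot": [0,0,0],"hand": 0.6},{"translation": [0,0,-22.3],"rot": [0,0,0],"hand": 0.6},{"translation": [0,0,-22.3],"rot": [0,0,0],"hand": 0.6}])

```text
t: 5.98
eef_pos: [0.4016, 0.2523, 0.2562]
ee_rot: [-3.133, 0.008, -1.5]
force: [1.0, 2.3, -3.9]
width: 0.0503
gripper_force: 30.0
```

move_arm(rows=[{"translation": [28.6,-8,0],"rot": [0,0,4],"hand": 0.6},{"translation": [28.6,-8,0],"rot": [0,0,4],"hand": 0.6},{"translation": [28.6,-8,0],"rot": [0,0,4],"hand": 0.6},{"translation": [28.6,-8,0],"rot": [0,0,4],"hand": 0.6},{"translation": [28.6,-8,0],"rot": [0,0,4],"hand": 0.6},{"translation": [28.6,-8,0],"rot": [0,0,4],"hand": 0.6},{"translation": [28.6,-8,0],"rot": [0,0,4],"hand": 0.6},{"translation": [28.6,-8,0],"rot": [0,0,4],"hand": 0.6}])

```text
t: 6.65
eef_pos: [0.4989, -0.0346, 0.2471]
ee_rot: [3.139, -0.002, -1.576]
force: [1.2, 1.4, -4.2]
width: 0.0497
gripper_force: 30.0
```

move_arm(rows=[{"translation": [24.5,-5.2,8],"rot": [0,0,4.6],"hand": 0.6},{"translation": [24.5,-5.2,8],"rot": [0,0,4.6],"hand": 0.6},{"translation": [24.5,-5.2,8],"rot": [0,0,4.6],"hand": 0.6},{"translation": [24.5,-5.2,8],"rot": [0,0,4.6],"hand": 0.6},{"translation": [24.5,-5.2,8],"rot": [0,0,4.6],"hand": 0.6},{"translation": [24.5,-5.2,8],"rot": [0,0,4.6],"hand": 0.6},{"translation": [24.5,-5.2,8],"rot": [0,0,4.6],"hand": 0.6},{"translation": [24.5,-5.2,8],"rot": [0,0,4.6],"hand": 0.6}])

```text
t: 7.32
eef_pos: [0.549, -0.2771, 0.1646]
ee_rot: [3.136, 0.001, -1.656]
force: [0.4, 1.1, -5.4]
width: 0.0498
gripper_force: 30.0
```

```bash
python3 - <<'E'
from h import *
plan(([.5524,-.2752,.056],-94.6))
p,d=arm.grab_frame('scene'); P=cloud('scene',d)
rect('scene',P,.555,-.27,.06,.12,.185)
E
```

```text
-> [0.5524, -0.2752, 0.056] -94.6 t [-0.2 -0.4 10.9] rot [ 0.3  0.1 -0.3] rows 3.0
scene 271 c 546.1 -271.0 size 87.9 47.3 ang 1.5 z med/max [0.1676 0.1849]
```

move_arm(rows=[{"translation": [0,0,4],"rot": [0,0,0],"hand": 0.6},{"translation": [0,0,7],"rot": [0,0,0],"hand": 0.6},{"translation": [0,0,9.5],"rot": [0,0,0],"hand": 0.6},{"translation": [0,0,11],"rot": [0,0,0],"hand": 0.6},{"translation": [0,0,11.3],"rot": [0,0,0],"hand": 0.6},{"translation": [0,0,11.5],"rot": [0,0,0],"hand": 0.6},{"translation": [0,0,11.5],"rot": [0,0,0],"hand": 0.6},{"translation": [0,0,11.5],"rot": [0,0,0],"hand": 0.6}])

```text
t: 8.03
eef_pos: [0.5518, -0.2743, 0.055]
ee_rot: [-3.139, -0.0, -1.651]
force: [0.3, 0.1, -5.0]
width: 0.0498
gripper_force: 30.0
```

move_arm(rows=[{"translation": [0,0,0.15],"rot": [0,0,0],"hand": 0.6},{"translation": [0,0,0.3],"rot": [0,0,0],"hand": 0.6},{"translation": [0,0,0.35],"rot": [0,0,0],"hand": 0.6},{"translation": [0,0,0.35],"rot": [0,0,0],"hand": 0.6}])

```text
t: 8.37
eef_pos: [0.5516, -0.2746, 0.0518]
ee_rot: [-3.139, -0.0, -1.651]
force: [-1.3, 1.9, 4.9]
width: 0.0499
gripper_force: 30.0
```

move_arm(rows=[{"translation": [0,0,0],"rot": [0,0,0],"hand": 0.2},{"translation": [0,0,0],"rot": [0,0,0],"hand": 0.2},{"translation": [0,0,0],"rot": [0,0,0],"hand": 0.2},{"translation": [0,0,0],"rot": [0,0,0],"hand": 0.2},{"translation": [0,0,-4],"rot": [0,0,0],"hand": 0.2},{"translation": [0,0,-8],"rot": [0,0,0],"hand": 0.2},{"translation": [0,0,-16],"rot": [0,0,0],"hand": 0.2},{"translation": [0,0,-20],"rot": [0,0,0],"hand": 0.2}])

```text
t: 9.03
eef_pos: [0.5504, -0.2745, 0.2151]
ee_rot: [3.141, -0.0, -1.652]
force: [1.1, -0.3, -0.2]
width: 0.0703
gripper_force: 0.0
```

```bash
python3 - <<'E'
from h import *
for n in("scene","top"):
    p,d=arm.grab_frame(n); P=cloud(n,d)
    for l in["vblock_loose","vblock_fixed"]:
        for k in arm.pinpoint(l,n)[:3]: print(n,l,round(k['p'],2),w(n,k['point']).round(4))
    rect(n,P,.562,-.165,.045,.058,.074); rect(n,P,.552,-.275,.045,.058,.074)
    # shaft axis: bright points in bracket span
    r=p.astype(int); br=(r.min(-1)>120)&(r.max(-1)-r.min(-1)<45)
    m=br&(np.hypot(P[...,0]-.6,P[...,1]-.225)<.11)&(P[...,2]>.04)&(P[...,2]<.07)
    q=P[m]; print(n,'shaft',m.sum()); 
    c=q.mean(0); u=np.linalg.svd(q-c)[2][0]; t=(q-c)@u; print(c.round(4),np.degrees(np.arctan2(u[1],u[0])).round(2),(c+u*t.min()).round(4),(c+u*t.max()).round(4),np.percentile(q[:,2],90))
    cl=cv2.minAreaRect((q[:,:2]*1000).astype(np.float32)); print(cl)
E
```

```text
scene vblock_loose 0.79 [ 0.5539 -0.2752  0.0318]
scene vblock_fixed 0.81 [ 0.5655 -0.164   0.0241]
scene vblock_fixed 0.55 [ 0.5497 -0.2756  0.0283]
scene 102 c 560.0 -164.0 size 41.8 61.7 ang 80.3 z med/max [0.0661 0.0737]
scene 105 c 547.8 -272.1 size 45.3 57.5 ang 85.5 z med/max [0.0654 0.0731]
scene shaft 188
[0.583  0.2346 0.0576] 170.33 [0.6584 0.2217 0.0596] [0.5223 0.2449 0.056 ] 0.06291737906529887
((589.3322143554688, 226.2970428466797), (31.714576721191406, 137.81004333496094), 81.62696075439453)
top vblock_loose 0.41 [ 0.5482 -0.2783  0.0221]
top vblock_fixed 0.86 [ 0.5607 -0.1655  0.0242]
top 151 c 560.8 -166.0 size 35.5 51.9 ang 83.8 z med/max [0.0666 0.0738]
top 58 c 543.0 -261.4 size 58.4 30.5 ang 30.5 z med/max [0.066  0.0737]
top shaft 214
[0.5902 0.2261 0.0589] 169.52 [0.656  0.2139 0.0585] [0.5266 0.2379 0.0593] 0.06392037607593604
((591.3460693359375, 226.29490661621094), (18.024084091186523, 131.56069946289062), 78.70113372802734)
```

```bash
python3 - <<'E'
from h import *
plan(([.58,-.03,.26],-53),([.614,.2221,.20],-10.5),([.614,.2221,.0465],-10.5),start=([.552,-.2746,.252],-94.6))
E
```

```text
-> [0.58, -0.03, 0.26] -53 t [-24.6  -0.8  -0.8] rot [  0.    0.  -41.6] rows 6.0
-> [0.614, 0.2221, 0.2] -10.5 t [-18.1 -17.9   6. ] rot [  0.    0.  -42.5] rows 7.0
-> [0.614, 0.2221, 0.0465] -10.5 t [ 0.  -0.  15.4] rot [0. 0. 0.] rows 4.0
```

move_arm(rows=[{"translation": [0,0,-3],"rot": [0,0,0],"hand": 0},{"translation": [-24.6,-0.8,-4.5],"rot": [0,0,-41.6],"hand": 0},{"translation": [-24.6,-0.8,-4.5],"rot": [0,0,-41.6],"hand": 0},{"translation": [-24.6,-0.8,-4.5],"rot": [0,0,-41.6],"hand": 0},{"translation": [-24.6,-0.8,-4.5],"rot": [0,0,-41.6],"hand": 0},{"translation": [-24.6,-0.8,-4.5],"rot": [0,0,-41.6],"hand": 0},{"translation": [-24.6,-0.8,-4.5],"rot": [0,0,-41.6],"hand": 0},{"translation": [-24.6,-0.8,-4.5],"rot": [0,0,-41.6],"hand": 0}])

```text
t: 10.0
eef_pos: [0.579, -0.0246, 0.2571]
ee_rot: [3.141, 0.001, -0.915]
force: [-0.5, -0.2, -0.1]
width: 0.0875
gripper_force: 0.0
```

move_arm(rows=[{"translation": [-18.1,-17.9,6],"rot": [0,0,-42.5],"hand": 0},{"translation": [-18.1,-17.9,6],"rot": [0,0,-42.5],"hand": 0},{"translation": [-18.1,-17.9,6],"rot": [0,0,-42.5],"hand": 0},{"translation": [-18.1,-17.9,6],"rot": [0,0,-42.5],"hand": 0},{"translation": [-18.1,-17.9,6],"rot": [0,0,-42.5],"hand": 0},{"translation": [-18.1,-17.9,6],"rot": [0,0,-42.5],"hand": 0},{"translation": [-18.1,-17.9,6],"rot": [0,0,-42.5],"hand": 0},{"translation": [-18.1,-17.9,6],"rot": [0,0,-42.5],"hand": 0.3}])

```text
t: 10.67
eef_pos: [0.6118, 0.225, 0.1945]
ee_rot: [3.138, 0.004, -0.181]
force: [1.4, -1.2, 0.6]
width: 0.0845
gripper_force: 0.0
```

move_arm(rows=[{"translation": [0,0,0],"rot": [0,0,0],"hand": 0.35},{"translation": [0,0,0],"rot": [0,0,0],"hand": 0.35}])

```text
t: 10.83
eef_pos: [0.6124, 0.2215, 0.1975]
ee_rot: [3.14, 0.001, -0.185]
force: [0.3, -0.9, 0.2]
width: 0.073
gripper_force: 0.0
```

```bash
python3 - <<'E'
from h import *
plan(([.614,.2221,.0465],-10.5))
n='scene'
p,d=arm.grab_frame(n); P=cloud(n,d)
c=cv2.resize(p[180:290,240:350],None,fx=5,fy=5,interpolation=cv2.INTER_CUBIC);cv2.imwrite('pics/g2.png',c[:,:,::-1])
E
```

```text
-> [0.614, 0.2221, 0.0465] -10.5 t [ 0.2 -0.1 15.1] rot [ 0.1  0.1 -0.1] rows 4.0
```

View pics/g2.png

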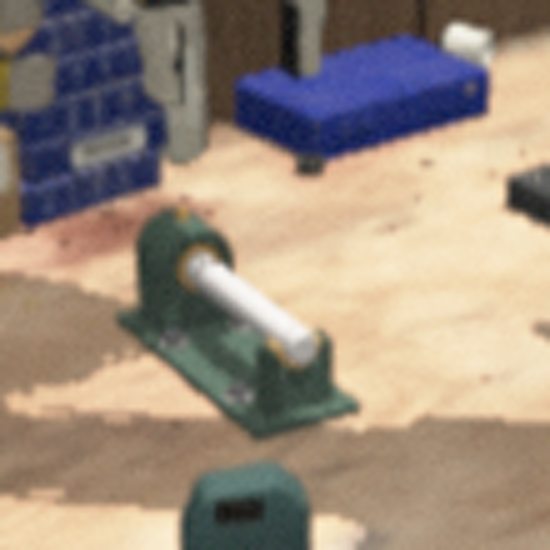

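move_arm(rows=[{"translation": [0.1,0,4],"rot": [0,0,0],"hand": 0.35},{"translation": [0.1,0,8],"rot": [0,0,0],"hand": 0.35},{"translation": [0.1,0,12],"rot": [0,0,0],"hand": 0.35},{"translation": [0.1,0,14.5],"rot": [0,0,0],"hand": 0.35},{"translation": [0.1,0,15.2],"rot": [0,0,0],"hand": 0.35},{"translation": [0.1,0,15.2],"rot": [0,0,0],"hand": 0.35},{"translation": [0.1,0,15.2],"rot": [0,0,0],"hand": 0.5},{"translation": [0.1,0,15.2],"rot": [0,0,0],"hand": 0.65}], squeeze=8)

```text
t: 11.55
eef_pos: [0.6153, 0.2226, 0.049]
ee_rot: [-3.139, -0.003, -0.184]
force: [-0.1, -0.2, -0.0]
width: 0.0488
gripper_force: 0.0
```

move_arm(rows=[{"translation": [0,0,0],"rot": [0,0,0],"hand": 0.9},{"translation": [0,0,0],"rot": [0,0,0],"hand": 0.9},{"translation": [0,0,0],"rot": [0,0,0],"hand": 0.9},{"translation": [0,0,0],"rot": [0,0,0],"hand": 0.9},{"translation": [0,0,0],"rot": [0,0,0],"hand": 0.9},{"translation": [0,0,0],"rot": [0,0,0],"hand": 0.9}], squeeze=8)

```text
t: 12.05
eef_pos: [0.6146, 0.2241, 0.0475]
ee_rot: [-3.139, -0.002, -0.183]
force: [-1.9, 5.5, 3.3]
width: 0.0195
gripper_force: 8.0
```

move_arm(rows=[{"translation": [0,-0.1,0],"rot": [0,0,0],"hand": 0.9},{"translation": [0,-0.2,0],"rot": [0,0,0],"hand": 0.9},{"translation": [0,-0.2,0],"rot": [0,0,0],"hand": 0.9}], squeeze=40)

```text
t: 12.3
eef_pos: [0.6146, 0.2244, 0.0474]
ee_rot: [-3.141, -0.001, -0.183]
force: [0.4, 1.1, 6.7]
width: 0.0189
gripper_force: 40.0
```

move_arm(rows=[{"translation": [-0.3,0,0],"rot": [0,0,0],"hand": 0.9},{"translation": [-0.8,0,0],"rot": [0,0,0],"hand": 0.9},{"translation": [-1.5,0,0],"rot": [0,0,0],"hand": 0.9},{"translation": [-2.2,0,0],"rot": [0,0,0],"hand": 0.9},{"translation": [-2.2,0,0],"rot": [0,0,0],"hand": 0.9}], squeeze=40)

```text
t: 12.72
eef_pos: [0.5922, 0.2288, 0.0474]
ee_rot: [-3.14, -0.001, -0.183]
force: [-0.9, 2.3, 7.3]
width: 0.0191
gripper_force: 40.0
```

Smooth so far; continue the pull, then lift.

move_arm(rows=[{"translation": [-0.7,0,0],"rot": [0,0,0],"hand": 0.9},{"translation": [-1.4,0,0],"rot": [0,0,0],"hand": 0.9},{"translation": [-2.1,0,0],"rot": [0,0,0],"hand": 0.9},{"translation": [-2.8,0,0],"rot": [0,0,0],"hand": 0.9},{"translation": [-3.1,0,0],"rot": [0,0,0],"hand": 0.9},{"translation": [-3.1,0,0],"rot": [0,0,0],"hand": 0.9}])

```text
t: 13.22
eef_pos: [0.5613, 0.2341, 0.0467]
ee_rot: [-3.141, 0.0, -0.183]
force: [-0.4, 0.7, 5.2]
width: 0.0191
gripper_force: 40.0
```

```bash
python3 - <<'E'
from h import *
for n in("scene",):
    p,d=arm.grab_frame(n)
    c=cv2.resize(p[180:290,240:350],None,fx=5,fy=5,interpolation=cv2.INTER_CUBIC);cv2.imwrite('pics/g3.png',c[:,:,::-1])
E
```

```text
(no output)
```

View pics/g3.png

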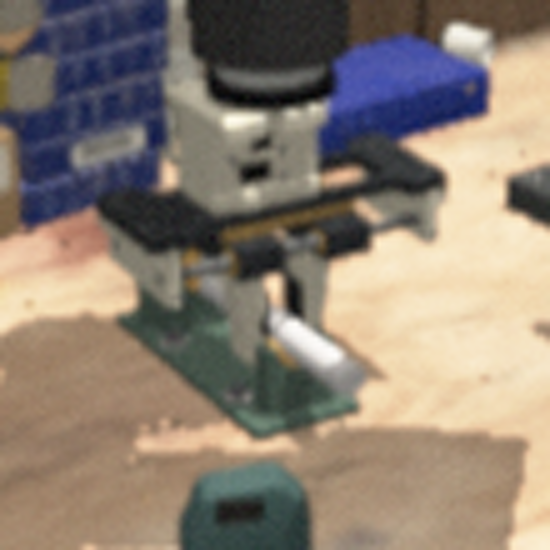

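The shaft's front end now sticks out well past the half bearing, at (350,370) in the crop. A 54 mm pull should have cleared the bush, so I lift carefully.

move_arm(rows=[{"translation": [0,0,-0.3],"rot": [0,0,0],"hand": 0.9},{"translation": [0,0,-0.8],"rot": [0,0,0],"hand": 0.9},{"translation": [0,0,-1.2],"rot": [0,0,0],"hand": 0.9},{"translation": [0,0,-1.2],"rot": [0,0,0],"hand": 0.9}])

```text
t: 13.6
eef_pos: [0.5615, 0.2336, 0.0585]
ee_rot: [3.141, 0.001, -0.184]
force: [0.0, -0.2, -4.1]
width: 0.0187
gripper_force: 40.0
```

```bash
python3 - <<'E'
from h import *
s=arm.get_state(); print(s['force'],s['moment'])
plan(([.54,.236,.24],-30),([.55,0,.26],-68),([.5567,-.2204,.15],-94.6),start=([.5613,.2341,.059],-10.5))
E
```

```text
[ 0.01564079 -0.21577211 -4.09282842] [-0.05066835  0.07821187  0.05143145]
-> [0.54, 0.236, 0.24] -30 t [ -2.1   0.2 -18.1] rot [ 0.  -0.  19.5] rows 5.0
-> [0.55, 0, 0.26] -68 t [12.7 19.9 -2. ] rot [ 0. -0. 38.] rows 6.0
-> [0.5567, -0.2204, 0.15] -94.6 t [20.7  7.6 11. ] rot [ 0.  -0.  26.6] rows 6.0
```

move_arm(rows=[{"translation": [0,0,-4],"rot": [0,0,0],"hand": 0.9},{"translation": [0,0,-8],"rot": [0,0,0],"hand": 0.9},{"translation": [-2.1,0.2,-18.1],"rot": [0,0,19.5],"hand": 0.9},{"translation": [-2.1,0.2,-18.1],"rot": [0,0,19.5],"hand": 0.9},{"translation": [-2.1,0.2,-18.1],"rot": [0,0,19.5],"hand": 0.9},{"translation": [-2.1,0.2,-18.1],"rot": [0,0,19.5],"hand": 0.9},{"translation": [-2.1,0.2,-18.1],"rot": [0,0,19.5],"hand": 0.9}])

```text
t: 14.18
eef_pos: [0.5406, 0.2359, 0.2402]
ee_rot: [-3.139, 0.0, -0.523]
force: [-0.0, -0.3, -5.3]
width: 0.0188
gripper_force: 40.0
```

move_arm(rows=[{"translation": [12.7,19.9,-2],"rot": [0,0,38],"hand": 0.9},{"translation": [12.7,19.9,-2],"rot": [0,0,38],"hand": 0.9},{"translation": [12.7,19.9,-2],"rot": [0,0,38],"hand": 0.9},{"translation": [12.7,19.9,-2],"rot": [0,0,38],"hand": 0.9},{"translation": [12.7,19.9,-2],"rot": [0,0,38],"hand": 0.9},{"translation": [12.7,19.9,-2],"rot": [0,0,38],"hand": 0.9},{"translation": [12.7,19.9,-2],"rot": [0,0,38],"hand": 0.9},{"translation": [12.7,19.9,-2],"rot": [0,0,38],"hand": 0.9}])

```text
t: 14.85
eef_pos: [0.5503, -0.0022, 0.2571]
ee_rot: [3.138, 0.001, -1.189]
force: [-0.6, 0.3, -4.1]
width: 0.0189
gripper_force: 40.0
```

move_arm(rows=[{"translation": [20.7,7.6,11],"rot": [0,0,26.6],"hand": 0.9},{"translation": [20.7,7.6,11],"rot": [0,0,26.6],"hand": 0.9},{"translation": [20.7,7.6,11],"rot": [0,0,26.6],"hand": 0.9},{"translation": [20.7,7.6,11],"rot": [0,0,26.6],"hand": 0.9},{"translation": [20.7,7.6,11],"rot": [0,0,26.6],"hand": 0.9},{"translation": [20.7,7.6,11],"rot": [0,0,26.6],"hand": 0.9},{"translation": [20.7,7.6,11],"rot": [0,0,26.6],"hand": 0.9},{"translation": [20.7,7.6,11],"rot": [0,0,26.6],"hand": 0.9}])

```text
t: 15.52
eef_pos: [0.5565, -0.2214, 0.1457]
ee_rot: [3.135, 0.0, -1.653]
force: [-0.9, -0.1, -4.2]
width: 0.0188
gripper_force: 40.0
```

move_arm(rows=[{"translation": [0,0,0],"rot": [0,0,0],"hand": 0.9},{"translation": [0,0,0],"rot": [0,0,0],"hand": 0.9}])

```text
t: 15.68
eef_pos: [0.5586, -0.2194, 0.1492]
ee_rot: [3.141, 0.0, -1.65]
force: [0.9, -0.4, -4.4]
width: 0.0187
gripper_force: 40.0
```

```bash
python3 - <<'E'
from h import *
e,_=pose()
for n in("scene","top"):
    p,d=arm.grab_frame(n); P=cloud(n,d)
    cv2.imwrite(f'pics/{n}4.png',p[:,:,::-1])
    r=p.astype(int); br=(r.min(-1)>100)&(r.max(-1)-r.min(-1)<45)
    m=br&(abs(P[...,0]-e[0])<.03)&(abs(P[...,1]-e[1])<.11)&(abs(P[...,2]-e[2]-.007)<.012)
    q=P[m]; print(n,m.sum())
    if len(q)>5: print(q[:,1].min(),q[:,1].max(),cv2.minAreaRect((q[:,:2]*1000).astype(np.float32)),np.percentile(q[:,2],[10,50,90]))
    if n=='scene':
        c=cv2.resize(p[140:250,320:460],None,fx=5,fy=5,interpolation=cv2.INTER_CUBIC);cv2.imwrite('pics/g4.png',c[:,:,::-1])
E
```

```text
scene 229
-0.3017519923438552 -0.12428748443679338 ((555.4088745117188, -212.49404907226562), (171.40206909179688, 57.496456146240234), 70.86239624023438) [0.14762415 0.15742385 0.16383084]
top 186
-0.3012220417544898 -0.13275307310434106 ((557.10791015625, -217.3715057373047), (169.2700958251953, 20.549667358398438), 85.84979248046875) [0.15630605 0.16050065 0.16434549]
```

View pics/g4.png

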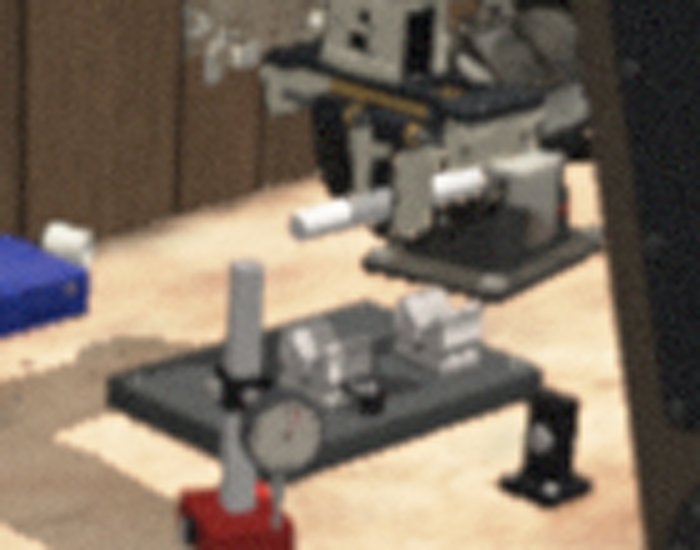

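The scene crop shows the shaft level above both V-blocks, with the stop at (545,450). The top depth puts its middle about 3 mm left of target, which I correct on the way down.

move_arm(rows=[{"translation": [0.3,0,3],"rot": [0,0,0],"hand": 0.9},{"translation": [0.3,0,6],"rot": [0,0,0],"hand": 0.9},{"translation": [0.3,0,7.5],"rot": [0,0,0],"hand": 0.9},{"translation": [0.3,0,8],"rot": [0,0,0],"hand": 0.9},{"translation": [0.3,0,8.2],"rot": [0,0,0],"hand": 0.9},{"translation": [0.3,0,8.4],"rot": [0,0,0],"hand": 0.9},{"translation": [0.3,0,8.5],"rot": [0,0,0],"hand": 0.9},{"translation": [0.3,0,8.5],"rot": [0,0,0],"hand": 0.9}])

```text
t: 16.45
eef_pos: [0.5585, -0.223, 0.0664]
ee_rot: [-3.14, 0.0, -1.651]
force: [-3.9, 4.2, 0.6]
width: 0.0188
gripper_force: 40.0
```

move_arm(rows=[{"translation": [0,0.1,0],"rot": [0,0,0],"hand": 0.9},{"translation": [0,0.2,0.1],"rot": [0,0,0],"hand": 0.9},{"translation": [0,0.2,0.2],"rot": [0,0,0],"hand": 0.9},{"translation": [0,0.2,0.2],"rot": [0,0,0],"hand": 0.9}])

```text
t: 16.78
eef_pos: [0.5576, -0.2234, 0.0653]
ee_rot: [-3.138, -0.001, -1.651]
force: [-5.8, 4.5, 14.0]
width: 0.0189
gripper_force: 40.0
```

move_arm(rows=[{"translation": [0,0,0],"rot": [0,0,0],"hand": 0.7},{"translation": [0,0,0],"rot": [0,0,0],"hand": 0.6},{"translation": [0,0,0],"rot": [0,0,0],"hand": 0.5},{"translation": [0,0,0],"rot": [0,0,0],"hand": 0.5},{"translation": [0,0,0],"rot": [0,0,0],"hand": 0.5},{"translation": [0,0,-4],"rot": [0,0,0],"hand": 0.5},{"translation": [0,0,-8],"rot": [0,0,0],"hand": 0.5},{"translation": [0,0,-12],"rot": [0,0,0],"hand": 0.5}])

```text
t: 17.45
eef_pos: [0.5555, -0.2235, 0.1832]
ee_rot: [3.139, -0.0, -1.651]
force: [2.3, -0.6, -0.9]
width: 0.0437
gripper_force: 0.0
```

```bash
python3 - <<'E'
from h import *
for n in("scene","top"):
    p,d=arm.grab_frame(n); P=cloud(n,d)
    r=p.astype(int); br=(r.min(-1)>90)&(r.max(-1)-r.min(-1)<50)
    m=br&(abs(P[...,0]-.557)<.03)&(abs(P[...,1]+.22)<.12)&(P[...,2]>.068)&(P[...,2]<.085)
    q=P[m]; print(n,m.sum(),cv2.minAreaRect((q[:,:2]*1000).astype(np.float32)),np.percentile(q[:,2],[10,50,90]))
    for l in["shaft","vblock_loose","vblock_fixed","stop"]:
        for k in arm.pinpoint(l,n)[:2]: print(n,l,round(k['p'],2),w(n,k['point']).round(4))
    if n=='scene':
        c=cv2.resize(p[170:260,340:460],None,fx=6,fy=6,interpolation=cv2.INTER_CUBIC);cv2.imwrite('pics/g5.png',c[:,:,::-1])
plan()
print(pose()[0])
E
```

```text
scene 221 ((554.8943481445312, -216.0327606201172), (173.7338409423828, 51.16661834716797), 86.57112884521484) [0.06927408 0.07438003 0.07971854]
scene shaft 0.82 [0.3984 0.6956 0.0088]
scene shaft 0.75 [ 0.5596 -0.2201  0.0662]
scene vblock_fixed 0.68 [ 0.5611 -0.167   0.0248]
scene stop 0.7 [ 0.3914 -0.1945  0.0025]
top 172 ((562.44677734375, -221.36221313476562), (47.9384880065918, 169.21163940429688), 0.5168420076370239) [0.06997097 0.07536573 0.08092576]
top shaft 0.62 [0.3995 0.7014 0.0117]
top shaft 0.61 [ 0.5551 -0.2241  0.0697]
top vblock_loose 0.52 [ 0.5504 -0.2771  0.0258]
top stop 0.56 [ 0.388  -0.1889 -0.0026]
[ 0.55557671 -0.22334095  0.18115058]
```

View pics/g5.png

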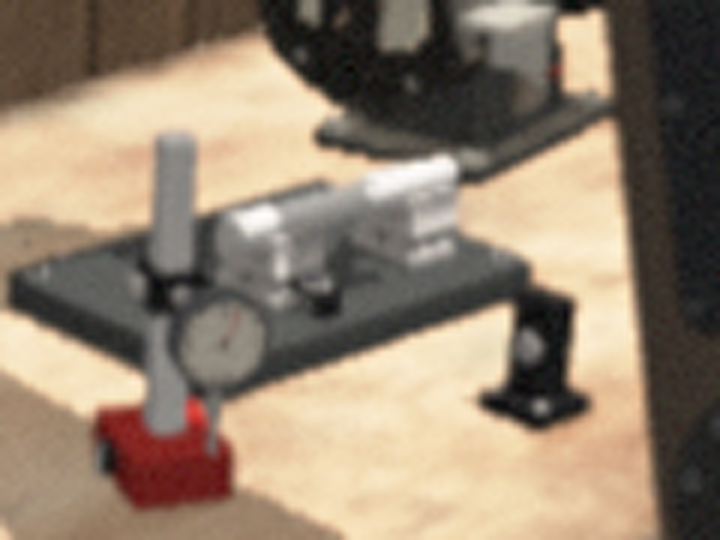

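```bash
python3 - <<'E'
from h import *
plan(([.389,-.1925,.17],-91.5),([.389,-.1925,.05],-91.5))
E
```

```text
-> [0.389, -0.1925, 0.17] -91.5 t [-1.7 16.8  1.2] rot [ 0.1  0.  -3.1] rows 5.0
-> [0.389, -0.1925, 0.05] -91.5 t [-0. -0. 12.] rot [0. 0. 0.] rows 3.0
```

move_arm(rows=[{"translation": [-1.7,16.8,1],"rot": [0,0,-3.1],"hand": 0.3},{"translation": [-1.7,16.8,1],"rot": [0,0,-3.1],"hand": 0.3},{"translation": [-1.7,16.8,1],"rot": [0,0,-3.1],"hand": 0.3},{"translation": [-1.7,16.8,1],"rot": [0,0,-3.1],"hand": 0.3},{"translation": [-1.7,16.8,1],"rot": [0,0,-3.1],"hand": 0.3},{"translation": [-1.7,16.8,1],"rot": [0,0,-3.1],"hand": 0.3},{"translation": [-1.7,16.8,1],"rot": [0,0,-3.1],"hand": 0.3}], squeeze=10)

```text
t: 18.53
eef_pos: [0.3904, -0.1929, 0.1728]
ee_rot: [-3.14, -0.0, -1.597]
force: [1.3, 0.1, 1.1]
width: 0.0614
gripper_force: 0.0
```

```bash
python3 - <<'E'
from h import *
plan(([.389,-.1925,.05],-91.5))
# shaft ends, arm now off it
for n in("scene","top"):
    p,d=arm.grab_frame(n); P=cloud(n,d)
    r=p.astype(int); br=(r.min(-1)>90)&(r.max(-1)-r.min(-1)<50)
    m=br&(abs(P[...,0]-.557)<.05)&(abs(P[...,1]+.22)<.12)&(P[...,2]>.0715)&(P[...,2]<.085)
    q=P[m]
    if len(q)>9: print(n,m.sum(),cv2.minAreaRect((q[:,:2]*1000).astype(np.float32)),q[:,1].min(),q[:,1].max())
E
```

```text
-> [0.389, -0.1925, 0.05] -91.5 t [-0.   0.2 12.3] rot [-0.1 -0.   0. ] rows 3.0
scene 162 ((552.6382446289062, -217.16836547851562), (173.97032165527344, 48.33723449707031), 84.08568572998047) -0.3040219347663944 -0.13080953515589155
```

move_arm(rows=[{"translation": [0,0.1,4],"rot": [0,0,0],"hand": 0.3},{"translation": [0,0.1,8],"rot": [0,0,0],"hand": 0.3},{"translation": [0,0.1,11],"rot": [0,0,0],"hand": 0.3},{"translation": [0,0.1,12.3],"rot": [0,0,0],"hand": 0.3},{"translation": [0,0.1,12.3],"rot": [0,0,0],"hand": 0.8},{"translation": [0,0.1,12.3],"rot": [0,0,0],"hand": 0.8},{"translation": [0,0.1,12.3],"rot": [0,0,0],"hand": 0.8},{"translation": [0,0.1,12.3],"rot": [0,0,0],"hand": 0.8}], squeeze=10)

```text
t: 19.3
eef_pos: [0.3904, -0.193, 0.0505]
ee_rot: [-3.139, -0.0, -1.597]
force: [-0.6, -0.3, 0.1]
width: 0.04
gripper_force: 0.0
```

move_arm(rows=[{"translation": [0,0,0],"rot": [0,0,0],"hand": 0.8},{"translation": [0,0,0],"rot": [0,0,0],"hand": 0.8},{"translation": [0,0,0],"rot": [0,0,0],"hand": 0.8},{"translation": [0,0,0],"rot": [0,0,0],"hand": 0.8}], squeeze=30)

```text
t: 19.63
eef_pos: [0.3898, -0.1929, 0.0504]
ee_rot: [-3.139, -0.0, -1.597]
force: [-2.3, 1.7, 6.8]
width: 0.0295
gripper_force: 30.0
```

```bash
python3 - <<'E'
from h import *
plan(([.39,-.185,.20],-91.5),([.566,-.1035,.16],-94.6))
E
```

```text
-> [0.39, -0.185, 0.2] -91.5 t [ -0.8  -0.  -15. ] rot [-0.1 -0.  -0. ] rows 4.0
-> [0.566, -0.1035, 0.16] -94.6 t [ -8.6 -17.4   4. ] rot [-0.  -0.   3.1] rows 5.0
```

move_arm(rows=[{"translation": [0,0,-2],"rot": [0,0,0],"hand": 0.8},{"translation": [-0.8,0,-6],"rot": [0,0,0],"hand": 0.8},{"translation": [-0.8,0,-10],"rot": [0,0,0],"hand": 0.8},{"translation": [-0.8,0,-14],"rot": [0,0,0],"hand": 0.8},{"translation": [-0.8,0,-15],"rot": [0,0,0],"hand": 0.8},{"translation": [-0.8,0,-15],"rot": [0,0,0],"hand": 0.8}])

```text
t: 20.13
eef_pos: [0.3909, -0.1849, 0.2028]
ee_rot: [-3.134, 0.0, -1.597]
force: [0.4, 0.1, -5.6]
width: 0.03
gripper_force: 30.0
```

move_arm(rows=[{"translation": [-8.6,-17.4,4],"rot": [0,0,3.1],"hand": 0.8},{"translation": [-8.6,-17.4,4],"rot": [0,0,3.1],"hand": 0.8},{"translation": [-8.6,-17.4,4],"rot": [0,0,3.1],"hand": 0.8},{"translation": [-8.6,-17.4,4],"rot": [0,0,3.1],"hand": 0.8},{"translation": [-8.6,-17.4,4],"rot": [0,0,3.1],"hand": 0.8},{"translation": [-8.6,-17.4,4],"rot": [0,0,3.1],"hand": 0.8},{"translation": [-8.6,-17.4,4],"rot": [0,0,3.1],"hand": 0.8},{"translation": [-8.6,-17.4,4],"rot": [0,0,3.1],"hand": 0.8}])

```text
t: 20.8
eef_pos: [0.5637, -0.1034, 0.1569]
ee_rot: [3.137, -0.0, -1.652]
force: [-1.3, -0.3, -4.3]
width: 0.0297
gripper_force: 30.0
```

```bash
python3 - <<'E'
from h import *
s=arm.get_state(); print(s['force'],s['eef_pos'],s['ee_rot'])
for n in("top","scene"):
    p,d=arm.grab_frame(n); P=cloud(n,d)
    for l in["stop","shaft"]:
        for k in arm.pinpoint(l,n)[:2]: print(n,l,round(k['p'],2),w(n,k['point']).round(4))
    r=p.astype(int); br=(r.min(-1)>90)&(r.max(-1)-r.min(-1)<50)
    m=br&(abs(P[...,0]-.557)<.05)&(abs(P[...,1]+.22)<.12)&(P[...,2]>.0715)&(P[...,2]<.085)
    q=P[m]
    if len(q)>9: print(n,m.sum(),cv2.minAreaRect((q[:,:2]*1000).astype(np.float32)),q[:,1].min(),q[:,1].max())
    brass=(r[...,0]-r[...,2]>40)&(abs(P[...,0]-.566)<.04)&(abs(P[...,1]+.13)<.04)&(P[...,2]>.12)&(P[...,2]<.18)
    if brass.sum(): print('brass',brass.sum(),P[brass].mean(0),P[brass].min(0),P[brass].max(0))
E
```

```text
[-1.26771049 -0.32493911 -4.25005513] [ 0.56371421 -0.10344422  0.15685596] [ 3.13684084e+00 -3.99006298e-04 -1.65168745e+00]
top shaft 0.56 [0.4011 0.696  0.0109]
top shaft 0.55 [ 0.5557 -0.2217  0.0712]
top 322 ((554.7405395507812, -224.19082641601562), (164.32994079589844, 48.18599319458008), 83.56697845458984) -0.3059994824804575 -0.1415963928187136
scene shaft 0.76 [ 0.5608 -0.2235  0.0668]
scene shaft 0.68 [0.3987 0.7004 0.0074]
scene 152 ((552.0368041992188, -217.7602081298828), (176.12229919433594, 49.91206359863281), 84.00614166259766) -0.3065620783282894 -0.12928411805048245
brass 10 [ 0.56179402 -0.108072    0.14357262] [ 0.52840397 -0.12331655  0.12148241] [ 0.59327801 -0.090691    0.17855009]
```

move_arm(rows=[{"translation": [0.45,0,3],"rot": [0,0,0],"hand": 0.8},{"translation": [0.45,0,6],"rot": [0,0,0],"hand": 0.8},{"translation": [0.45,0,7.5],"rot": [0,0,0],"hand": 0.8},{"translation": [0.45,0,8],"rot": [0,0,0],"hand": 0.8},{"translation": [0.45,0,8.2],"rot": [0,0,0],"hand": 0.8},{"translation": [0.45,0,8.4],"rot": [0,0,0],"hand": 0.8},{"translation": [0.45,0,8.5],"rot": [0,0,0],"hand": 0.8},{"translation": [0.45,0,8.5],"rot": [0,0,0],"hand": 0.8}])

```text
t: 21.77
eef_pos: [0.5659, -0.1079, 0.0755]
ee_rot: [-3.14, 0.0, -1.651]
force: [0.4, 0.1, -3.2]
width: 0.0299
gripper_force: 30.0
```

move_arm(rows=[{"translation": [0,0,0.1],"rot": [0,0,0],"hand": 0.8},{"translation": [0,0,0.1],"rot": [0,0,0],"hand": 0.8}])

```text
t: 21.93
eef_pos: [0.5659, -0.1079, 0.0754]
ee_rot: [-3.139, 0.0, -1.651]
force: [-2.8, 1.5, 6.9]
width: 0.0298
gripper_force: 30.0
```

move_arm(rows=[{"translation": [0,0,0],"rot": [0,0,0],"hand": 0.4},{"translation": [0,0,0],"rot": [0,0,0],"hand": 0.4},{"translation": [0,0,0],"rot": [0,0,0],"hand": 0.4},{"translation": [0,0,0],"rot": [0,0,0],"hand": 0.4},{"translation": [0,0,-4],"rot": [0,0,0],"hand": 0.4},{"translation": [0,0,-8],"rot": [0,0,0],"hand": 0.4},{"translation": [0,0,-12],"rot": [0,0,0],"hand": 0.4},{"translation": [0,0,-16],"rot": [0,0,0],"hand": 0.4}])

```text
t: 22.6
eef_pos: [0.5648, -0.1081, 0.2353]
ee_rot: [3.141, -0.0, -1.651]
force: [0.9, 1.7, 0.5]
width: 0.0524
gripper_force: 0.0
```

```bash
python3 - <<'E'
from h import *
plan(([.49,0.02,.26],-95),([.4665,.021,.26],-121))
for n in("top","scene"):
    p,d=arm.grab_frame(n); P=cloud(n,d)
    for l in["stop","gauge"]:
        for k in arm.pinpoint(l,n)[:2]: print(n,l,round(k['p'],2),w(n,k['point']).round(4))
    rect(n,P,.466,.021,.06,.175,.2);rect(n,P,.466,.021,.06,.02,.034)
    print('stop',end=' ');rect(n,P,.566,-.108,.035,.085,.1)
    m=(np.hypot(P[...,0]-.466,P[...,1]-.021)<.13)&(P[...,2]>.06)&(P[...,2]<.115)
    q=P[m]; print('dial',m.sum(),q.mean(0) if len(q) else 0)
    if n=='scene':
        c=cv2.resize(p[190:255,350:450],None,fx=8,fy=8,interpolation=cv2.INTER_CUBIC);cv2.imwrite('pics/g6.png',c[:,:,::-1])
E
```

```text
-> [0.49, 0.02, 0.26] -95 t [-12.2   8.5  -2.5] rot [ 0.  -0.   0.4] rows 4.0
-> [0.4665, 0.021, 0.26] -121 t [0.1 2.3 0. ] rot [ 0. -0. 26.] rows 4.0
top stop 0.55 [ 0.5634 -0.1054  0.0228]
top gauge 0.6 [4.687e-01 2.120e-02 3.000e-04]
top gauge 0.27 [ 0.5562 -0.2216  0.0692]
top 11 c 467.8 17.6 size 13.2 9.2 ang 59.7 z med/max [0.1903 0.1953]
top 109 c 464.6 5.2 size 28.7 60.0 ang 65.7 z med/max [0.0292 0.034 ]
stop top few 0
dial 8 [0.46107124 0.00877579 0.10293699]
scene stop 0.64 [ 0.6101  0.2262 -0.0037]
scene stop 0.4 [ 0.5626 -0.109   0.0293]
scene gauge 0.7 [0.4708 0.0179 0.0021]
scene 47 c 465.9 24.6 size 19.5 23.7 ang 67.5 z med/max [0.1853 0.1941]
scene 182 c 466.5 27.2 size 63.8 76.6 ang 58.9 z med/max [0.0303 0.0338]
stop scene 27 c 554.0 -103.3 size 16.4 33.3 ang 34.2 z med/max [0.0945 0.0998]
dial 207 [0.42417372 0.04888201 0.09528753]
```

View pics/g6.png

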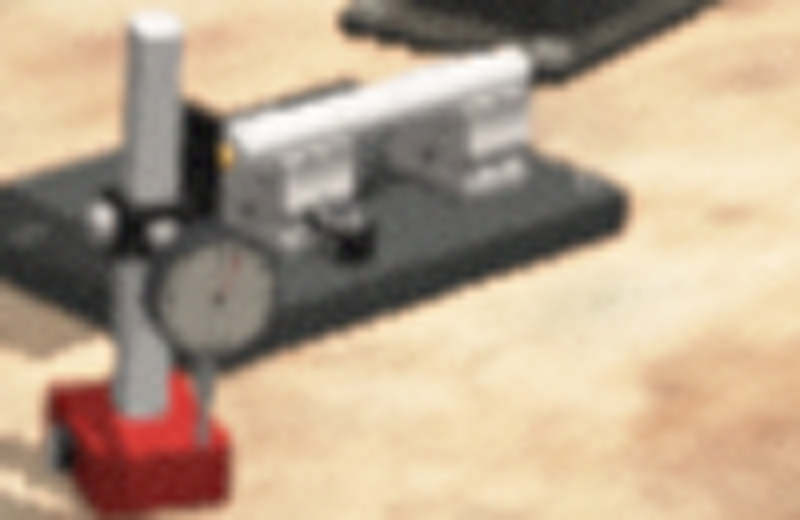

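The crop shows the stop's brass button at (228,155) just at the shaft's left end, with the shaft seated in both blocks. Next is the gauge.

move_arm(rows=[{"translation": [-12.2,8.5,-2.5],"rot": [0,0,0],"hand": 0.4},{"translation": [-12.2,8.5,-2.5],"rot": [0,0,0],"hand": 0.4},{"translation": [-12.2,8.5,-2.5],"rot": [0,0,0],"hand": 0.4},{"translation": [-12.2,10.8,-2.5],"rot": [0,0,26.9],"hand": 0.4},{"translation": [-12.2,10.8,-2.5],"rot": [0,0,26.9],"hand": 0.4},{"translation": [-12.2,10.8,-2.5],"rot": [0,0,26.9],"hand": 0.4},{"translation": [-12.2,10.8,-2.5],"rot": [0,0,26.9],"hand": 0.4},{"translation": [-12.2,10.8,-2.5],"rot": [0,0,26.9],"hand": 0.4}])

```text
t: 23.57
eef_pos: [0.4665, 0.0224, 0.2572]
ee_rot: [3.14, -0.002, -2.125]
force: [0.2, 0.9, -0.6]
width: 0.0527
gripper_force: 0.0
```

```bash
python3 - <<'E'
from h import *
plan(([.467,.0205,.165],-121.5))
E
```

```text
-> [0.467, 0.0205, 0.165] -121.5 t [ 0.1 -0.2  9.2] rot [ 0.1 -0.1 -0.3] rows 3.0
```

move_arm(rows=[{"translation": [0.1,-0.2,3],"rot": [0,0,0],"hand": 0.4},{"translation": [0.1,-0.2,6],"rot": [0,0,0],"hand": 0.4},{"translation": [0.1,-0.2,8.5],"rot": [0,0,0],"hand": 0.4},{"translation": [0.1,-0.2,9.4],"rot": [0,0,0],"hand": 0.4},{"translation": [0.1,-0.2,9.4],"rot": [0,0,0],"hand": 0.7},{"translation": [0.1,-0.2,9.4],"rot": [0,0,0],"hand": 0.9},{"translation": [0.1,-0.2,9.4],"rot": [0,0,0],"hand": 0.9},{"translation": [0.1,-0.2,9.4],"rot": [0,0,0],"hand": 0.9}], squeeze=5)

```text
t: 24.23
eef_pos: [0.4694, 0.0207, 0.1658]
ee_rot: [-3.14, 0.002, -2.12]
force: [0.1, -0.1, -0.4]
width: 0.0316
gripper_force: 0.0
```

move_arm(rows=[{"translation": [0,0,0],"rot": [0,0,0],"hand": 0.9},{"translation": [0,0,0],"rot": [0,0,0],"hand": 0.9},{"translation": [0,0,0],"rot": [0,0,0],"hand": 0.9},{"translation": [0,0,0],"rot": [0,0,0],"hand": 0.9}], squeeze=5)

```text
t: 24.57
eef_pos: [0.4687, 0.0207, 0.1653]
ee_rot: [-3.141, 0.001, -2.121]
force: [-2.5, 1.8, 6.2]
width: 0.019
gripper_force: 5.0
```

move_arm(rows=[{"translation": [0,0.1,0],"rot": [0,0,0],"hand": 0.9},{"translation": [0,0.1,0],"rot": [0,0,0],"hand": 0.9},{"translation": [0,0.1,0],"rot": [0,0,0],"hand": 0.9}], squeeze=55)

```text
t: 24.82
eef_pos: [0.4686, 0.0211, 0.1651]
ee_rot: [-3.14, 0.001, -2.12]
force: [2.7, -0.7, 2.2]
width: 0.0176
gripper_force: 54.8
```

move_arm(rows=[{"translation": [0,0,-0.5],"rot": [0,0,0],"hand": 0.9},{"translation": [0,0,-2],"rot": [0,0,0],"hand": 0.9},{"translation": [0,0,-4],"rot": [0,0,0],"hand": 0.9},{"translation": [0,0,-4],"rot": [0,0,0],"hand": 0.9}])

```text
t: 25.15
eef_pos: [0.468, 0.021, 0.2064]
ee_rot: [-3.141, 0.001, -2.121]
force: [1.9, 2.4, -5.5]
width: 0.0178
gripper_force: 54.8
```

```bash
python3 - <<'E'
from h import *
s=arm.get_state();print(s['force'],s['moment'])
for n in("top","scene"):
    p,d=arm.grab_frame(n); P=cloud(n,d)
    for k in arm.pinpoint('gauge',n)[:2]: print(n,round(k['p'],2),w(n,k['point']).round(4))
    r=p.astype(int); red=(r[...,0]>110)&(r[...,1]<70)&(r[...,2]<80)
    m=red&(np.hypot(P[...,0]-.466,P[...,1]-.021)<.08)&(P[...,2]>.062)&(P[...,2]<.085); q=P[m]
    print('basetop',m.sum(), cv2.minAreaRect((q[:,:2]*1000).astype(np.float32)) if len(q)>5 else 0, np.median(q[:,2]))
    if len(q)>20:
        A=np.c_[q[:,:2]-q[:,:2].mean(0),np.ones(len(q))]; print('plane',np.linalg.lstsq(A,q[:,2],rcond=None)[0])
    if n=='scene':
        c=cv2.resize(p[140:260,340:440],None,fx=5,fy=5,interpolation=cv2.INTER_CUBIC);cv2.imwrite('pics/g7.png',c[:,:,::-1])
E
```

```text
[ 1.90980506  2.37184679 -5.5238096 ] [ 0.66167043 -0.31852     0.04741735]
top 0.89 [0.4707 0.0207 0.0409]
basetop 173 ((461.3835144042969, 10.568927764892578), (31.370681762695312, 68.9453353881836), 59.53056335449219) 0.07269094958496614
plane [-0.04790215 -0.08046122  0.0725889 ]
scene 0.8 [0.4645 0.0193 0.0408]
scene 0.51 [ 0.563  -0.165   0.0253]
basetop 112 ((463.67340087890625, 23.050832748413086), (55.58979415893555, 78.1631088256836), 59.32352828979492) 0.06997004446038907
plane [0.04182345 0.01454342 0.06938429]
```

View pics/g7.png

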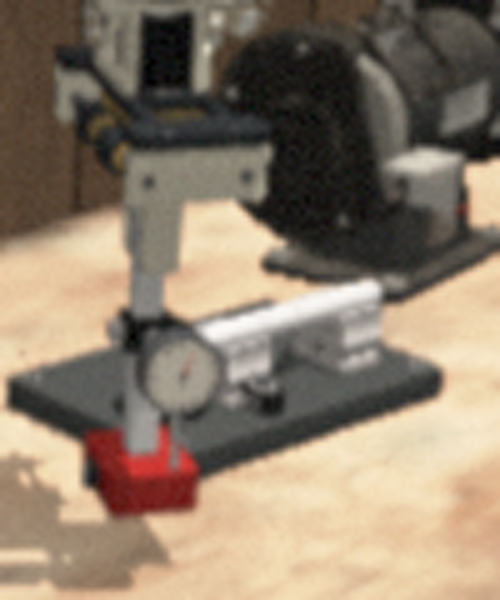

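Gauge hangs upright from the jaws, base bottom about 40 mm up. Carry it behind the shaft.

```bash
python3 - <<'E'
from h import *
plan(([.50,-.03,.30],-110),([.6265,-.2265,.30],-95.5),([.6265,-.2265,.20],-95.5),start=([.4675,.021,.2055],-121.5))
E
```

```text
-> [0.5, -0.03, 0.3] -110 t [ 2.7 -5.4 -9.4] rot [ -0.    0.  -11.5] rows 3.0
-> [0.6265, -0.2265, 0.3] -95.5 t [ 14.1 -18.6  -0. ] rot [  0.    0.  -14.5] rows 6.0
-> [0.6265, -0.2265, 0.2] -95.5 t [-0. -0. 10.] rot [0. 0. 0.] rows 3.0
```

move_arm(rows=[{"translation": [0,0,-3],"rot": [0,0,0],"hand": 0.9},{"translation": [1,-2,-6],"rot": [0,0,-4],"hand": 0.9},{"translation": [2,-4,-9.4],"rot": [0,0,-8],"hand": 0.9},{"translation": [2.7,-5.4,-9.4],"rot": [0,0,-11.5],"hand": 0.9},{"translation": [2.7,-5.4,-9.4],"rot": [0,0,-11.5],"hand": 0.9}])

```text
t: 25.77
eef_pos: [0.5013, -0.0318, 0.2989]
ee_rot: [-3.14, 0.001, -1.918]
force: [1.3, -1.3, -9.0]
width: 0.0179
gripper_force: 55.0
```

move_arm(rows=[{"translation": [1.5,-2,0],"rot": [0,0,-2],"hand": 0.9},{"translation": [3.5,-5,0],"rot": [0,0,-4],"hand": 0.9},{"translation": [6,-8,0],"rot": [0,0,-7],"hand": 0.9},{"translation": [8.5,-11.2,0],"rot": [0,0,-9],"hand": 0.9},{"translation": [11,-14.5,0],"rot": [0,0,-12],"hand": 0.9},{"translation": [13,-17.2,0],"rot": [0,0,-14],"hand": 0.9},{"translation": [14.1,-18.6,0],"rot": [0,0,-14.5],"hand": 0.9},{"translation": [14.1,-18.6,0],"rot": [0,0,-14.5],"hand": 0.9}])

```text
t: 26.43
eef_pos: [0.6266, -0.2295, 0.2938]
ee_rot: [3.136, -0.0, -1.67]
force: [0.6, 1.8, -7.7]
width: 0.0177
gripper_force: 55.0
```

move_arm(rows=[{"translation": [0,0,1.5],"rot": [0,0,0],"hand": 0.9},{"translation": [0,0,4],"rot": [0,0,0],"hand": 0.9},{"translation": [0,0,6],"rot": [0,0,0],"hand": 0.9},{"translation": [0,0,7],"rot": [0,0,0],"hand": 0.9},{"translation": [0,0,7],"rot": [0,0,0],"hand": 0.9},{"translation": [0,0,7],"rot": [0,0,0],"hand": 0.9}])

```text
t: 26.93
eef_pos: [0.6256, -0.2263, 0.2274]
ee_rot: [3.139, -0.0, -1.667]
force: [0.2, 0.1, -6.6]
width: 0.0182
gripper_force: 55.0
```

```bash
python3 - <<'E'
from h import *
s=arm.get_state();print(s['force'],s['eef_pos'],s['ee_rot'])
plan(([.6265,-.2265,.2],-95.5))
for n in("top","scene"):
    p,d=arm.grab_frame(n); P=cloud(n,d)
    for l in('gauge','stop','shaft','vblock_loose'):
        for k in arm.pinpoint(l,n)[:2]: print(n,l,round(k['p'],2),w(n,k['point']).round(4))
    r=p.astype(int); red=(r[...,0]>100)&(r[...,1]<70)&(r[...,2]<80)
    m=red&(np.hypot(P[...,0]-.626,P[...,1]+.226)<.08)&(P[...,2]>.075)&(P[...,2]<.12); q=P[m]
    print('basetop',m.sum(), cv2.minAreaRect((q[:,:2]*1000).astype(np.float32)) if len(q)>5 else 0, np.median(q[:,2]))
    if n=='top':
        c=cv2.resize(p[240:320,380:500],None,fx=6,fy=6,interpolation=cv2.INTER_CUBIC);cv2.imwrite('pics/g8.png',c[:,:,::-1])
E
```

```text
[ 0.195449    0.08813992 -6.62067931] [ 0.62559849 -0.22628473  0.22737789] [ 3.13904032e+00 -3.30244659e-04 -1.66706705e+00]
-> [0.6265, -0.2265, 0.2] -95.5 t [ 0.  -0.1  2.7] rot [ 0.1 -0.  -0. ] rows 1.0
top stop 0.48 [ 0.5653 -0.1042  0.0246]
top shaft 0.87 [0.4026 0.6965 0.0119]
top shaft 0.67 [0.4234 0.3771 0.0018]
top vblock_loose 0.46 [ 0.5511 -0.2723  0.0273]
basetop 12 ((604.949951171875, -245.45669555664062), (12.363030433654785, 5.937145709991455), 65.83697509765625) 0.09356352847413363
scene gauge 0.7 [ 0.6288 -0.2287  0.0625]
scene stop 0.59 [ 0.5656 -0.1071  0.0274]
scene shaft 0.62 [ 0.5617 -0.2253  0.0646]
scene shaft 0.61 [0.3967 0.6976 0.0074]
scene vblock_loose 0.65 [ 0.5681 -0.1095  0.0252]
scene vblock_loose 0.52 [ 0.5544 -0.2734  0.0288]
basetop 103 ((622.1917114257812, -221.2179412841797), (56.41529083251953, 67.30083465576172), 85.07971954345703) 0.09377222994166345
```

move_arm(rows=[{"translation": [0,0,1],"rot": [0,0,0],"hand": 0.9},{"translation": [0,0,2],"rot": [0,0,0],"hand": 0.9},{"translation": [0,0,2.8],"rot": [0,0,0],"hand": 0.9},{"translation": [0,0,3.2],"rot": [0,0,0],"hand": 0.9},{"translation": [0,0,3.5],"rot": [0,0,0],"hand": 0.9},{"translation": [0,0,3.7],"rot": [0,0,0],"hand": 0.9},{"translation": [0,0,3.7],"rot": [0,0,0],"hand": 0.9}])

```text
t: 28.02
eef_pos: [0.6258, -0.2265, 0.1909]
ee_rot: [3.141, -0.0, -1.667]
force: [0.1, 0.2, -6.3]
width: 0.0178
gripper_force: 55.0
```

move_arm(rows=[{"translation": [0,0,0.1],"rot": [0,0,0],"hand": 0.9},{"translation": [0,0,0.15],"rot": [0,0,0],"hand": 0.9},{"translation": [0,0,0.15],"rot": [0,0,0],"hand": 0.9}])

```text
t: 28.27
eef_pos: [0.6263, -0.2266, 0.1904]
ee_rot: [-3.141, -0.0, -1.667]
force: [0.1, 0.5, -6.4]
width: 0.018
gripper_force: 55.0
```

move_arm(rows=[{"translation": [0,0,0.1],"rot": [0,0,0],"hand": 0.9},{"translation": [0,0,0.15],"rot": [0,0,0],"hand": 0.9},{"translation": [0,0,0.15],"rot": [0,0,0],"hand": 0.9}])

```text
t: 28.52
eef_pos: [0.6265, -0.2268, 0.1903]
ee_rot: [-3.139, -0.001, -1.667]
force: [-2.0, 0.3, 5.1]
width: 0.0177
gripper_force: 55.0
```

Contact. Release and lift straight up.

move_arm(rows=[{"translation": [0,0,0],"rot": [0,0,0],"hand": 0.8},{"translation": [0,0,0],"rot": [0,0,0],"hand": 0.6},{"translation": [0,0,0],"rot": [0,0,0],"hand": 0.5},{"translation": [0,0,0],"rot": [0,0,0],"hand": 0.5},{"translation": [0,0,-2],"rot": [0,0,0],"hand": 0.5},{"translation": [0,0,-5],"rot": [0,0,0],"hand": 0.5},{"translation": [0,0,-9],"rot": [0,0,0],"hand": 0.5},{"translation": [0,0,-13],"rot": [0,0,0],"hand": 0.5}])

```text
t: 29.18
eef_pos: [0.6257, -0.2265, 0.3192]
ee_rot: [3.14, -0.0, -1.667]
force: [1.6, -0.1, 0.6]
width: 0.0435
gripper_force: 0.0
```

move_arm(rows=[{"translation": [-20,0,-2],"rot": [0,0,0],"hand": 0.5},{"translation": [-20,0,-2],"rot": [0,0,0],"hand": 0.5},{"translation": [-20,0,-2],"rot": [0,0,0],"hand": 0.5},{"translation": [-30,0,-2],"rot": [0,0,0],"hand": 0.5},{"translation": [-30,0,-2],"rot": [0,0,0],"hand": 0.5},{"translation": [-30,0,-2],"rot": [0,0,0],"hand": 0.5},{"translation": [-30,0,-2],"rot": [0,0,0],"hand": 0.5},{"translation": [-30,0,-2],"rot": [0,0,0],"hand": 0.5}])

```text
t: 29.85
eef_pos: [0.6554, 0.0777, 0.3382]
ee_rot: [-3.141, 0.001, -1.664]
force: [-0.3, -0.9, -0.4]
width: 0.0442
gripper_force: 0.0
```

```bash
python3 - <<'E'
from h import *
F=np.array([.5612,-.1656]);th=np.radians(-4.6);M=np.array([[np.cos(th),np.sin(th)],[-np.sin(th),np.cos(th)]])
ims=[]
for n in("top","scene"):
  acc={}
  for _ in range(3):
    p,d=arm.grab_frame(n)
    for l in('gauge','stop','shaft','vblock_loose','vblock_fixed'):
        for k in arm.pinpoint(l,n)[:3]:
            x=w(n,k['point'])
            if abs(x[1]+.2)<.16 and x[0]>.5: acc.setdefault(l,[]).append(np.r_[M@(x[:2]-F),x[2]-.025,k['p']])
  for l in acc: print(n,l,(np.array(acc[l])*[1000,1000,1000,1]).round(1).tolist())
  y0,x0=(240,390) if n=='top' else (165,350)
  ims.append(cv2.resize(p[y0:y0+90,x0:x0+120],None,fx=5,fy=5,interpolation=cv2.INTER_CUBIC)[:,:,::-1])
  P=cloud(n,d); r=p.astype(int)
  m=(np.hypot(*(P[...,:2]-[.6265,-.2265]).transpose(2,0,1))<.08)&(r[...,0]>90)&(r[...,1]<70)&(P[...,2]>.045)&(P[...,2]<.065); q=P[m]
  if len(q)>5: print('base',len(q),cv2.minAreaRect((q[:,:2]*1000).astype(np.float32)),np.median(q[:,2]))
  m=(np.hypot(*(P[...,:2]-[.6265,-.2265]).transpose(2,0,1))<.04)&(P[...,2]>.19)&(P[...,2]<.225); q=P[m]
  if len(q)>5: print('col',len(q),M@(q[:,:2].mean(0)-F),q[:,2].max())
cv2.imwrite('pics/fin.png',np.vstack(ims)[:, :])
cv2.imwrite('pics/fin_a.png',ims[0]);cv2.imwrite('pics/fin_b.png',ims[1])
i=np.hstack([cv2.resize(a,(400,300)) for a in ims]); cv2.imwrite('pics/fin.png',i)
E
```

```text
top gauge [[70.7, -57.5, 1.8, 0.6], [68.2, -55.9, 3.0, 0.7], [69.9, -55.0, 2.3, 0.9]]
top stop [[-1.2, 62.2, 1.0, 0.6], [-0.6, 58.7, 1.6, 0.6], [27.1, -32.0, -24.2, 0.5], [-3.6, 60.8, -2.1, 0.8]]
top shaft [[-0.2, -59.1, 44.7, 0.8], [-4.3, -55.7, 42.7, 0.7], [-2.5, -59.9, 47.2, 0.9]]
top vblock_loose [[-3.7, -109.5, 0.2, 0.7], [68.4, -58.7, 2.7, 0.7], [30.8, -32.8, -23.8, 0.5], [-2.3, -112.6, -0.8, 0.5], [-1.9, -110.2, -1.2, 0.7]]
top vblock_fixed [[3.4, -1.2, 0.1, 0.5], [2.8, -0.2, 1.2, 0.5], [1.6, 2.3, 3.0, 0.7]]
base 124 ((625.0386962890625, -227.85427856445312), (56.29674530029297, 59.62736892700195), 2.1530826091766357) 0.05627131798141494
col 65 [ 0.06656556 -0.0557968 ] 0.22106124404435845
scene gauge [[71.3, -58.6, 2.5, 0.8], [72.1, -60.4, 0.6, 0.6], [71.1, -58.0, 0.2, 0.6]]
scene stop [[-1.5, 55.6, -0.2, 0.8], [-1.0, 58.2, 0.9, 0.5], [33.7, -29.9, -22.7, 0.2], [-0.2, 59.2, 2.7, 0.8]]
scene shaft [[4.3, -57.2, 36.9, 0.7], [2.8, -57.7, 39.2, 0.6], [4.3, -56.4, 40.8, 0.5]]
scene vblock_loose [[-1.4, -111.5, 7.4, 0.5], [0.9, -108.1, 3.6, 0.5], [0.3, -108.6, 4.5, 0.7]]
scene vblock_fixed [[0.8, 0.3, 0.3, 0.5], [2.5, -1.0, 0.1, 0.6], [5.2, -56.1, 41.6, 0.4], [-0.5, 57.8, 3.3, 0.6], [2.2, 2.5, -4.6, 0.5]]
base 25 ((632.9334106445312, -222.46490478515625), (48.830108642578125, 38.46653366088867), 79.70797729492188) 0.05678159276368433
col 61 [ 0.0650005  -0.05113132] 0.21911718923491563
```

View pics/fin.png

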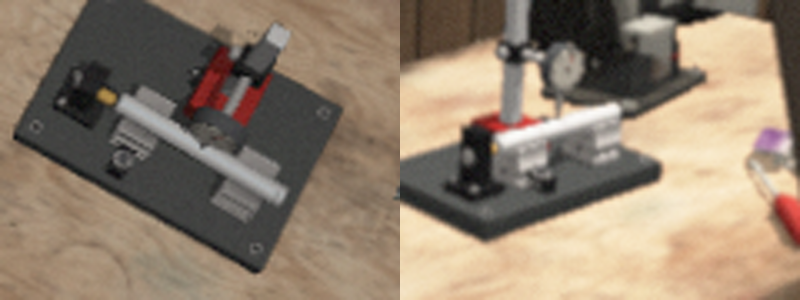

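```bash
python3 - <<'E'
import cv2
a=cv2.imread('pics/fin_a.png'); b=cv2.imread('pics/fin_b.png')
c=cv2.resize(a[90:210,80:240],(640,480),interpolation=cv2.INTER_CUBIC)
cv2.imwrite('pics/fz.png',c)
E
```

```text
(no output)
```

View pics/fz.png

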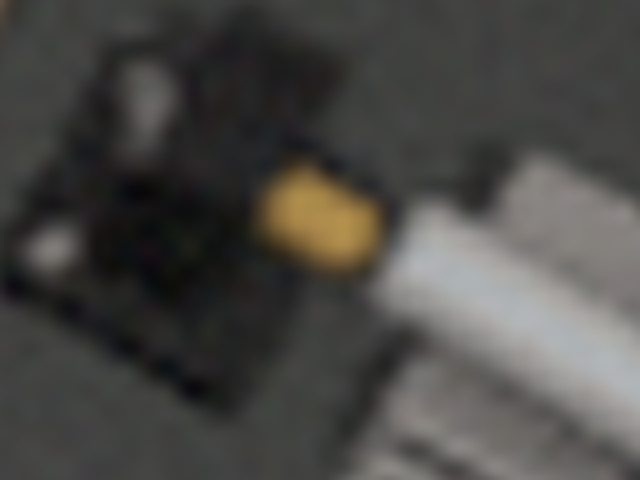

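The close crop shows the brass tip at (375,235) and the shaft end at (395,250), a gap of about 3–4 mm. That is within tolerance, and all other readings are inside their limits.

```bash
python3 -c "
from station import arm
s=arm.get_state();print(s['t'],s['width']);print(arm.job_done())"
```

```text
31.65 0.043449381991194656
the job is handed in; nothing more can be done
None
```

The job was handed in at 31.7 s; no verdict came back, but my last camera readings put everything within limits: V-blocks about 110 mm apart, shaft in both Vs about 57 mm right of the clamped block's centre, button 3–4 mm from the shaft end, and the gauge about 57 mm right with its plunger on the shaft (plunger travel not measured directly).

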